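# Dial open the medicine lockbox

## Task

Unlock the medicine box with its dial: turn clockwise at least two full turns and stop on 34; turn anticlockwise one full turn, past 34 once, and on to 4; then turn clockwise slowly, through the drag of the bolt, until the dial comes up against its stop, without forcing it. Then raise the lid without flinging it, until it stands wide open by itself (at least 60 degrees), and let go, leaving the mugs and the pill bottle where they are.

Things in the scene. Friction and masses are not known exactly. Their poses are not given: they have to be found in the camera images.
- medbox: white steel medicine lockbox, 170 (its x) x 220 (its y) x 85 mm plus the lid, fixed to the counter. Origin: centre of its underside; x points from the front to the hinge at the back, z up. The closed lid's flat top is 112 mm above the counter. The front, with the handle, faces the robot, turned by up to 0.3 rad
- dial_center (a point): centre of the dial's face, on its upright axis, 121 mm above the counter. The dial is a flat black disc on the lid, 84 mm across, 8 mm thick. It has 40 white marks, longer every 5; 0 is red, at the foot of the peg; the numbers rise clockwise round the face. The number dialled is the one at the index; it may be missed by up to 0.8 of a mark
- dial_index (a point): the red index mark on the lid, on the dial's front side (towards the handle), 50 mm from the dial's axis. The dial stands at number n when the peg is n x 9 degrees anticlockwise of the index, seen from above. Loose wheels inside are carried along: come onto 34 and 4 slowly, and never turn back after an overshoot, as they stay where they were carried
- dial (a joint): angle of the dial, rad, counted on through full turns, positive anticlockwise from above, 0 with the peg at the index; number = value x 40 / (2 pi), modulo 40, so it rises anticlockwise. Starts from -0.4 to 1.6. Turns without end with 2 to 4 N at the peg. Dialled right, in the last clockwise turn, within a turn of 4, the bolt's drag adds 4 to 6 N for some 0.4 rad, then comes a hard stop
- dial_peg (a point): centre (half-way up) of the dial's upright crank peg, 28 mm from the dial's axis: an orange sleeve 14 mm across and 36 mm high that spins freely on its pin, so that a hand holding it (firmly, 20 N) can go round in circles without turning itself. The dial's face is 28 mm below this point, the peg's top 21 mm above it
- cam: the lock's cam, a disc 48 mm across fixed under the dial, inside the lid and out of sight; origin on the dial's axis; it turns with the dial
- fence: the bolt's tongue inside the lid, out of sight (origin: the hinge line). On the last turn it drops into the gate of the cam, which then carries it and the bolt along to a hard stop. At the stop it feels 1.4 times the push at the peg and is strained above 25 N: go slowly there and stop when the push at the peg has risen by some 8 to 10 N
- bolt_button (a point): small red button (10 x 8 mm) in the black slot near the lid's front edge, fixed to the bolt: it slides 8 mm along the box's +y, away from the middle, as the dial draws the bolt, and stays there; the lid is free only when the bolt is fully drawn (dial at its stop). For looking only
- lid_handle (a point): middle of the bar handle on the lid's front: a round bar 10 mm thick and 110 mm long along the box's y, 45 mm in front of the lid's face and 99 mm above the counter when shut. It turns with the lid: held lightly (about 10 N) it turns in the grip, so the hand need not tilt
- box_hinge (a point): middle of the lid's hinge line, at the back of the box, 88 mm above the counter; the line runs along the box's y, 217 mm behind the handle bar
- lid (a joint): opening angle of the lid in rad: 0 shut, positive as the front rises, at most 1.75. The stiff hinge holds the lid at any angle; raising it takes about 7 N at the handle. While the bolt is not fully drawn the lid hardly gives at all
- mug_a: dark stoneware mug with a pale foot, 92 mm across and 88 mm high, standing beside the box; origin: centre of its underside; leave it alone
- mug_b: a second such mug on the box's other side; leave it alone
- pill_bottle: amber pill bottle with a white cap, 42 mm across and 78 mm high, standing beside the box; origin: centre of its underside; leave it alone

How it is judged:
By the outcome, as a careful person would: the job done as asked, in the order asked, and still so for the second after the job is handed in, with the robot touching nothing.
It also fails if it takes over 72 s, if anything falls off the work surface, if the arm or the gripper's body presses on something with over 40 N, if the wrist force passes 120 N, or if a joint passes its speed limit or range.

## Robot

A 6-joint arm with a two-finger parallel gripper is mounted at the origin on the work surface. World frame = base frame: x ahead of the robot, y to its left, z up, the work surface at z = 0. Lengths are in m, angles in degrees, forces in N, time in s.
With the tool pointing down it reaches from about 0.325 to 0.85 m from the base axis. Payload 4.4 kg.
Tool frame: the origin (TCP) lies midway between the tips of the shut fingers; the grasp point (between the pads) lies ctrl.grip_point_offset behind it (ctrl.grip_point_offset is the distance from the TCP to the grasp point, in m); x points along the fingers, z is the direction in which the jaws open and shut, and the axes are right-handed (so a half turn about x gives the same grasp; the last joint's range is limited). The gripper opens to 94 mm and grips with 3 to 60 N. Pads are 16 mm wide; open, the fingers measure 119 mm over their backs; the gripper's body (75 mm by 177 mm) begins 78 mm behind the grasp point.
Start: joints at [61.45, 11.837, 88.321, -0, 79.842, -8.623], TCP at [0.196, 0.541, 0.205] pointing down, gripper open.
Joint ranges: [-156.59, 156.59], [-49.26, 127.26], [12.9, 141.05], [-63.56, 243.56], [4.71, 150.69], [-161.64, 161.64]. Speed limits (degrees/s): [159.86, 159.86, 180, 180, 180, 180].

## Interface

Orientations are given as a 3x3 rotation matrix whose columns are the frame's x, y, z axes.
In Python, from station import ctrl gives the robot as it stands.
- The arm moves only by the tool play_rows, never from a script. Its argument "motion" is a list of rows, each a list of 5 numbers: the opening, from 0 (shut) to 1 (fully open), then the shift along the tool's x, y, z in units of 2 cm (1.0 is 2 cm), then the turn about the tool's x in units of 0.08 rad (1.0 is 0.08 rad). A call has 1 to 12 rows; each row shifts and turns the commanded pose from where the row before left it, along the tool's axes as they then stand; what a row does not reach is not made up. A row lasts 1/8 s, in which the tool goes at most 62.5 mm and 10.7 degrees, less where a joint would pass 70% of its speed; a pose out of reach is approached as far as the arm can. A call with a number of a shift or a turn outside -1 to 1 is refused whole. A call with a gripper value outside its range is refused whole. The fingers move at their own pace and stop on an object; "force" is the grip in N (left out, the last holds). Time passes only in rows, so rows that do not move let the fingers close. It gives the time, the measured TCP pose, the force and the opening at its end, in the units of the state.
- ctrl.state(): the state, without advancing time (a new reading comes with each control period).
- ctrl.get_image(name): name is "scene" or "top" or "wrist"; returns a dict with "color" (480x640x3 uint8, red, green, blue), "z_map" (480x640 float32, m along the optical axis (not along the pixel's ray), 0 where there is no reading), "mtx" (3x3 intrinsics, pixels), "eye" and "attitude" of the camera in the world. Camera axes: x right, y up, looking along -z (the intrinsics and any distortion apply to the point x, -y, -z); pixel columns grow to the right and rows downward; lengths in m; the calibration is good to about 2 mm. A picture is of the moment at which its call begins.
- ctrl.hand_in(): hands the job in, once; it reports no verdict.
The state is a dict: "t": time; "joint_positions": joint angles; "qd": joint speeds; "joint_torque": joint torques, N m; "tcp_pos": TCP position; "orientation": TCP orientation; "wrist_force": force on the tool from outside, world axes, zero at the start; "torque": the same for the moment, N m; "grip_width": finger opening in m.
Only numpy, scipy, OpenCV 4.12 (cv2) and the standard library are available. Lean on these libraries where they do the work, as an engineer would, in place of code of your own. Each camera call takes 0.05 s, during which the arm holds its last target.

## Working session

There is one attempt and no reset: what is moved stays moved. The work goes in short steps, Python scripts to look and compute and a tool call to move; the robot and the scene stay as the last step left them, time stands still between calls to the robot, and variables do not carry over. Pictures are saved under pics/ and viewed, and the job is handed in when it is done.

Besides the shell and the picture viewer there is one more tool, called after "Call:" in YAML: its name, and indented under it one key for each argument. play_rows: Moves the arm, as the interface text tells. Its arguments: {"type":"object","properties":{"motion":{"type":"array"},"force":{"type":"number"}},"required":["motion"]}

```bash
ls; mkdir -p pics; cat > h.py <<'E'
from station import ctrl
import numpy as np, cv2
def snap(n,f):
    im=ctrl.get_image(n); cv2.imwrite('pics/'+f,cv2.cvtColor(im['color'],cv2.COLOR_RGB2BGR)); return im
def ray(im,u,v):
    K=np.array(im['mtx']); x=(u-K[0,2])/K[0,0]; y=(v-K[1,2])/K[1,1]
    return np.array(im['eye']), np.array(im['attitude'])@np.array([x,-y,-1.0])
def onz(im,u,v,z):
    e,d=ray(im,u,v); return e+d*(z-e[2])/d[2]
def proj(im,p):
    c=np.array(im['attitude']).T@(np.array(p)-np.array(im['eye'])); K=np.array(im['mtx'])
    return K[0,0]*c[0]/-c[2]+K[0,2], K[1,1]*-c[1]/-c[2]+K[1,2]
E
python3 - <<'E'
from h import *
np.set_printoptions(precision=4,suppress=True)
print(ctrl.state(), ctrl.grip_point_offset)
for n in ['scene','top','wrist']:
    im=snap(n,n+'0.png'); print(n,im['eye'],im['attitude'],im['mtx'],[k for k in im])
E
```

```text
pics
{'t': 0.0, 'joint_positions': array([61.448 , 11.8831, 88.4013, -0.0014, 79.8428, -8.6249]), 'qd': array([ 0.0043,  0.1072, -0.0279,  0.1065, -0.0616, -0.0722]), 'joint_torque': array([  0.0009, -37.0867, -28.1425,   0.0698,   0.036 ,  -0.0002]), 'tcp_pos': array([0.1956, 0.5399, 0.2043]), 'orientation': array([[-0.001 , -0.9401,  0.3408],
       [-0.002 ,  0.3408,  0.9401],
       [-1.    ,  0.0003, -0.0022]]), 'wrist_force': array([-0.623 ,  0.271 ,  0.2234]), 'torque': array([ 0.0223, -0.0437, -0.0264]), 'grip_width': 0.09374966646082188} 0.0188
scene [1.2905 0.4077 0.6471] [[-0.4705 -0.5219  0.7115]
 [ 0.8824 -0.2697  0.3856]
 [-0.0094  0.8092  0.5874]] [[473.2703   0.     313.0882]
 [  0.     473.2703 232.9094]
 [  0.       0.       1.    ]] ['color', 'z_map', 'mtx', 'eye', 'attitude']
top [0.4643 0.0379 1.3761] [[-0.0067  0.9931 -0.117 ]
 [-0.9999 -0.0079 -0.0096]
 [-0.0105  0.1169  0.9931]] [[586.9769   0.     325.9224]
 [  0.     586.9769 242.4664]
 [  0.       0.       1.    ]] ['color', 'z_map', 'mtx', 'eye', 'attitude']
wrist [0.1315 0.5636 0.3841] [[ 0.3403 -0.914  -0.2209]
 [ 0.9403  0.3302  0.0822]
 [-0.0021 -0.2357  0.9718]] [[377.4285   0.     320.0862]
 [  0.     377.4285 243.9888]
 [  0.       0.       1.    ]] ['color', 'z_map', 'mtx', 'eye', 'attitude']
```

View pics/scene0.png

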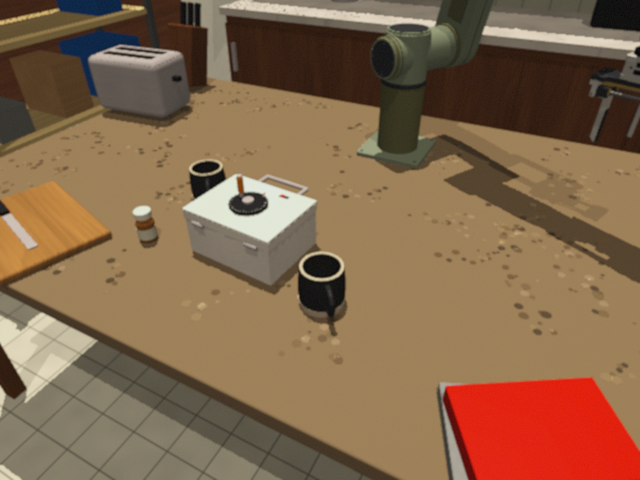

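View pics/top0.png

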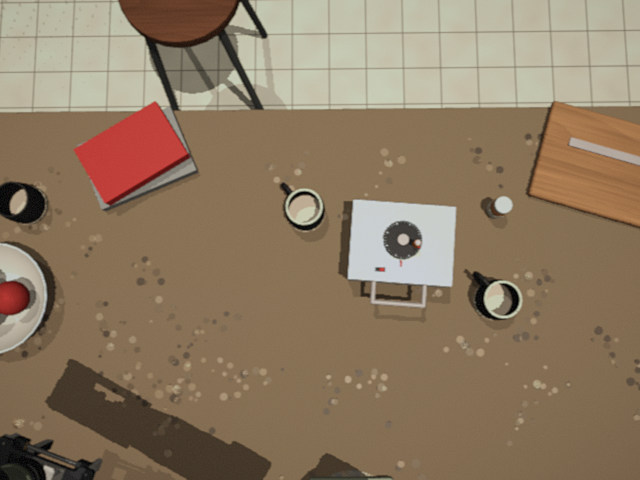

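The top view shows the box at about (403,243), with the dial at (403,240), peg at about (418,243), index at (401,263), handle at (399,305), and mugs at (304,209) and (498,299). Next I'll measure these.

```bash
python3 - <<'E'
from h import *
np.set_printoptions(precision=4,suppress=True)
im=snap('top','top1.png'); c=im['color']
hsv=cv2.cvtColor(c,cv2.COLOR_RGB2HSV)
m=((hsv[...,2]>150)&(hsv[...,1]<40)).astype(np.uint8); m[:150]=0
n,l,s,ce=cv2.connectedComponentsWithStats(m)
i=l[220,365]; mm=(l==i).astype(np.uint8)
mm=cv2.morphologyEx(mm,cv2.MORPH_OPEN,np.ones((9,9)))
mm[:, :340]=0
ct=max(cv2.findContours(mm,cv2.RETR_EXTERNAL,cv2.CHAIN_APPROX_NONE)[0],key=cv2.contourArea)
r=cv2.minAreaRect(ct);b=cv2.boxPoints(r);print(r)
P=np.array([onz(im,u,v,.112)[:2] for u,v in b]);print(P,np.linalg.norm(np.diff(P,axis=0),axis=1)); print('mean',P.mean(0))
for k in range(4):
    d=P[(k+1)%4]-P[k]; print(np.degrees(np.arctan2(d[1],d[0])))
# dial
dk=((hsv[...,2]<90)).astype(np.uint8); n,l,s,ce=cv2.connectedComponentsWithStats(dk)
j=l[225,403]; j=j or l[230,390]; print(s[j],ce[j])
ct=max(cv2.findContours((l==j).astype(np.uint8),cv2.RETR_EXTERNAL,cv2.CHAIN_APPROX_NONE)[0],key=cv2.contourArea)
e=cv2.fitEllipse(cv2.convexHull(ct)); print(e,onz(im,*e[0],.121))
red=((hsv[...,1]>120)&((hsv[...,0]<14)|(hsv[...,0]>170))&(hsv[...,2]>90)).astype(np.uint8); 
n,l,s,ce=cv2.connectedComponentsWithStats(red)
for k in range(1,n):
    if 350<ce[k][0]<460 and 190<ce[k][1]<320: print(s[k],ce[k],onz(im,*ce[k],.112), onz(im,*ce[k],.16))
cv2.imwrite('pics/topz.png',cv2.resize(cv2.cvtColor(c[190:320,340:470],cv2.COLOR_RGB2BGR),(780,780)[:2],interpolation=cv2.INTER_CUBIC)[:600*1] if 0 else cv2.resize(cv2.cvtColor(c[190:320,340:470],cv2.COLOR_RGB2BGR),(600,600),interpolation=cv2.INTER_CUBIC))
s=snap('scene','s1.png')['color']
cv2.imwrite('pics/scz.png',cv2.resize(cv2.cvtColor(s[160:270,180:330],cv2.COLOR_RGB2BGR),(800,587),interpolation=cv2.INTER_CUBIC))
E
```

```text
((402.29949951171875, 242.30711364746094), (104.94690704345703, 80.36666870117188), 4.085616588592529)
[[ 0.5344  0.0052]
 [ 0.7096 -0.0093]
 [ 0.691  -0.2371]
 [ 0.5168 -0.2191]] [0.1757 0.2286 0.1752]
mean [ 0.613  -0.1151]
-4.709031537366403
-94.6527978830277
174.1094734287626
85.4970882744789
[384 222  37  37 808] [401.4629 239.5705]
((402.0430603027344, 239.7208709716797), (36.39255905151367, 36.61471939086914), 123.14885711669922) [ 0.6168 -0.1137  0.121 ]
[414 242   6   7  12] [416.5833 245.5833] [ 0.6049 -0.1459  0.112 ] [ 0.5995 -0.1389  0.16  ]
[379 268   5   3  15] [381. 269.] [ 0.5547 -0.0681  0.112 ] [ 0.5513 -0.0641  0.16  ]
```

View pics/topz.png

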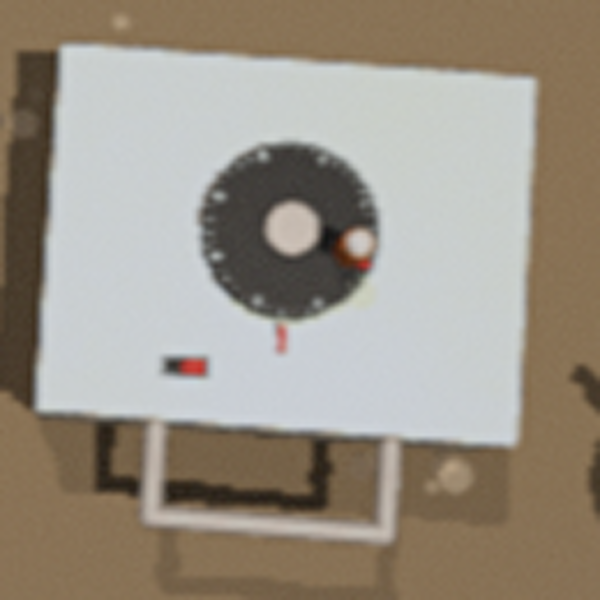

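View pics/scz.png

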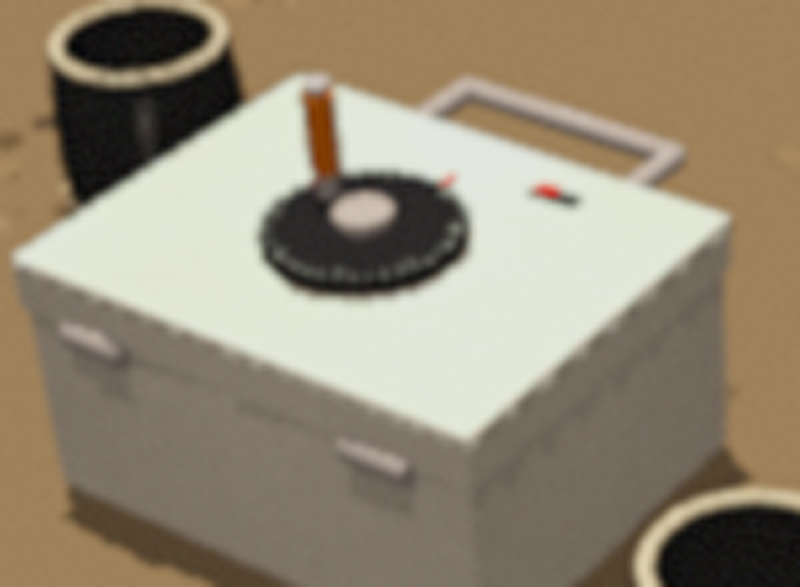

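```bash
python3 - <<'E'
from h import *
np.set_printoptions(precision=4,suppress=True)
im=ctrl.get_image('top')
z=im['z_map']
def wp(u,v):
    e,d=ray(im,u,v); return e+d*z[int(round(v)),int(round(u))]
q=lambda u,v:(340+(u+.5)*130/600-.5,190+(v+.5)*130/600-.5)
for n,p,h in [('index',(282,337),.112),('center',(290,231),.121),('hub',(292,227),.125),('pegtop',(359,240),.170),('hL',(150,520),.099),('hR',(390,538),.099),('zero',(362,265),.121)]:
    a=q(*p); print(n,a,onz(im,*a,h),'depth',wp(*a))
for p in [(100,300),(290,150),(292,227),(285,222),(298,232)]: print(wp(*q(*p)))
s=ctrl.get_image('scene'); k=lambda u,v:(180+u*150/800,160+v*110/587)
for n,p,h in [('pegtop',(317,82),.170),('hub',(362,208),.125),('idx',(447,182),.112),('hL',(470,82),.099),('hR',(680,152),.099),('dialc',(365,235),.119)]:
    print('scene',n,onz(s,*k(*p),h))
E
```

```text
index (400.7083333333333, 262.625) [ 0.5681 -0.1108  0.112 ] depth [ 0.5679 -0.1104  0.1156]
center (402.44166666666666, 239.65833333333333) [ 0.6169 -0.1145  0.121 ] depth [ 0.6167 -0.1143  0.1233]
hub (402.875, 238.79166666666666) [ 0.6183 -0.115   0.125 ] depth [ 0.6179 -0.1146  0.1282]
pegtop (417.39166666666665, 241.60833333333335) [ 0.6067 -0.1393  0.17  ] depth [ 0.6062 -0.1388  0.1737]
hL (372.10833333333335, 302.275) [ 0.4837 -0.0487  0.099 ] depth [ 0.4836 -0.0483  0.1044]
hR (424.10833333333335, 306.175) [ 0.4745 -0.1608  0.099 ] depth [ 0.4745 -0.1604  0.1012]
zero (418.0416666666667, 247.025) [ 0.6007 -0.1476  0.121 ] depth [ 0.6012 -0.1483  0.1165]
[ 0.586  -0.0259  0.114 ]
[ 0.6554 -0.1156  0.1188]
[ 0.6179 -0.1146  0.1282]
[ 0.6203 -0.1115  0.1281]
[ 0.6153 -0.1171  0.13  ]
scene pegtop [ 0.6038 -0.1361  0.17  ]
scene hub [ 0.6141 -0.1128  0.125 ]
scene idx [ 0.5648 -0.1063  0.112 ]
scene hL [ 0.4705 -0.1562  0.099 ]
scene hR [ 0.4812 -0.0439  0.099 ]
scene dialc [ 0.6223 -0.1064  0.119 ]
```

```bash
cat >> h.py <<'E'
def Rx(a):
    c,s=np.cos(a),np.sin(a); return np.array([[1,0,0],[0,c,-s],[0,s,c]])
def plan(p0,R0,pts,turns):
    """tool-frame rows from p0 through world pts with turns (units .08)"""
    rows=[];p=np.array(p0,float);R=np.array(R0)
    for q,t in zip(pts,turns):
        d=R.T@(np.array(q)-p)/.02; d=np.round(d,2); rows.append([*d.tolist(),t]); p=p+R@(d*.02); R=R@Rx(.08*t)
    return rows,p,R
E
python3 - <<'E'
from h import *
s=ctrl.state(); p0=s['tcp_pos'];R=s['orientation']
g=np.array([.605,-.138,.215]); N=36
pts=[p0+(g-p0)*(i+1)/N for i in range(N)]
rows,p,R=plan(p0,R,pts,[1]*16+[.4]+[0]*19)
for r in rows: print(r)
print(p,R,np.degrees(np.arctan2(R[1,2],R[0,2])))
E
```

```text
[-0.01, -0.86, -0.69, 1]
[-0.02, -0.9, -0.62, 1]
[-0.01, -0.96, -0.55, 1]
[-0.01, -0.99, -0.47, 1]
[-0.02, -1.03, -0.39, 1]
[-0.01, -1.06, -0.3, 1]
[-0.01, -1.08, -0.22, 1]
[-0.02, -1.09, -0.13, 1]
[-0.01, -1.1, -0.05, 1]
[-0.01, -1.1, 0.05, 1]
[-0.02, -1.09, 0.13, 1]
[-0.01, -1.08, 0.22, 1]
[-0.01, -1.06, 0.3, 1]
[-0.02, -1.03, 0.39, 1]
[-0.01, -1.0, 0.47, 1]
[-0.01, -0.95, 0.54, 1]
[-0.02, -0.91, 0.62, 0.4]
[-0.01, -0.89, 0.65, 0]
[-0.01, -0.88, 0.65, 0]
[-0.02, -0.89, 0.65, 0]
[-0.01, -0.89, 0.65, 0]
[-0.01, -0.89, 0.65, 0]
[-0.02, -0.89, 0.65, 0]
[-0.01, -0.88, 0.65, 0]
[-0.01, -0.89, 0.65, 0]
[-0.02, -0.89, 0.65, 0]
[-0.01, -0.89, 0.65, 0]
[-0.01, -0.89, 0.65, 0]
[-0.02, -0.88, 0.65, 0]
[-0.01, -0.89, 0.65, 0]
[-0.01, -0.89, 0.65, 0]
[-0.02, -0.89, 0.65, 0]
[-0.01, -0.89, 0.65, 0]
[-0.01, -0.88, 0.65, 0]
[-0.02, -0.89, 0.65, 0]
[-0.01, -0.89, 0.65, 0]
[ 0.60506655 -0.13799457  0.2149918 ] [[-2.60737506e-04  8.88850830e-02  9.96041854e-01]
 [-4.97655700e-04  9.96041753e-01 -8.88852043e-02]
 [-9.99999842e-01 -5.18861613e-04 -2.15471274e-04]] -5.099477081954028
```

Call:
play_rows:
  motion:
    - [0.45,0,-0.86,-0.69,1]
    - [0.45,0,-0.9,-0.62,1]
    - [0.45,0,-0.95,-0.55,1]
    - [0.45,0,-0.98,-0.47,1]
    - [0.45,0,-1,-0.39,1]
    - [0.45,0,-1,-0.3,1]
    - [0.45,0,-1,-0.22,1]
    - [0.45,0,-1,-0.13,1]
    - [0.45,0,-1,-0.05,1]
    - [0.45,0,-1,0.05,1]
    - [0.45,0,-1,0.13,1]
    - [0.45,0,-1,0.22,1]
  force: 20

```text
t: 1.85
tcp_pos: [0.3255, 0.3245, 0.2055]
orientation: [[0.0, -0.257, 0.966], [0.0, 0.966, 0.257], [-1.0, 0.0, 0.0]]
wrist_force: [0.4, 0.2, 0.1]
grip_width: 0.0424
```

Call:
play_rows:
  motion:
    - [0.45,0,-1,0.3,1]
    - [0.45,0,-1,0.39,1]
    - [0.45,0,-1,0.47,1]
    - [0.45,0,-0.95,0.54,1]
    - [0.45,0,-0.9,0.62,0.4]
    - [0.45,0,-0.9,0.65,0]
    - [0.45,0,-0.9,0.65,0]
    - [0.45,0,-0.9,0.65,0]
    - [0.45,0,-0.9,0.65,0]
    - [0.45,0,-0.9,0.65,0]
    - [0.45,0,-0.9,0.65,0]
    - [0.45,0,-0.9,0.65,0]

```text
t: 3.35
tcp_pos: [0.4613, 0.0985, 0.2056]
orientation: [[0.0, 0.089, 0.996], [0.0, 0.996, -0.089], [-1.0, 0.0, 0.0]]
wrist_force: [0.8, -0.5, 0.0]
grip_width: 0.0428
```

Call:
play_rows:
  motion:
    - [0.45,0,-0.9,0.65,0]
    - [0.45,0,-0.9,0.65,0]
    - [0.45,0,-0.9,0.65,0]
    - [0.45,0,-0.9,0.65,0]
    - [0.45,0,-0.9,0.65,0]
    - [0.45,0,-0.9,0.65,0]
    - [0.45,0,-0.9,0.65,0]
    - [0.45,0,0,0,0]
    - [0.45,0,0,0,0]

```text
t: 4.47
tcp_pos: [0.5401, -0.0342, 0.2052]
orientation: [[-0.001, 0.089, 0.996], [0.001, 0.996, -0.089], [-1.0, 0.001, -0.001]]
wrist_force: [-0.2, 0.3, -0.0]
grip_width: 0.0422
```

```bash
python3 - <<'E'
from h import *
np.set_printoptions(precision=4,suppress=True)
im=snap('wrist','w1.png'); print(im['eye']); print(proj(im,[.616,-.1135,.121]),proj(im,[.567,-.109,.112]))
E
```

```text
[0.5458 0.0335 0.385 ]
(np.float64(428.2771921143171), np.float64(340.80207534313814)) (np.float64(362.8453822867026), np.float64(335.1065065133221))
```

View pics/w1.png

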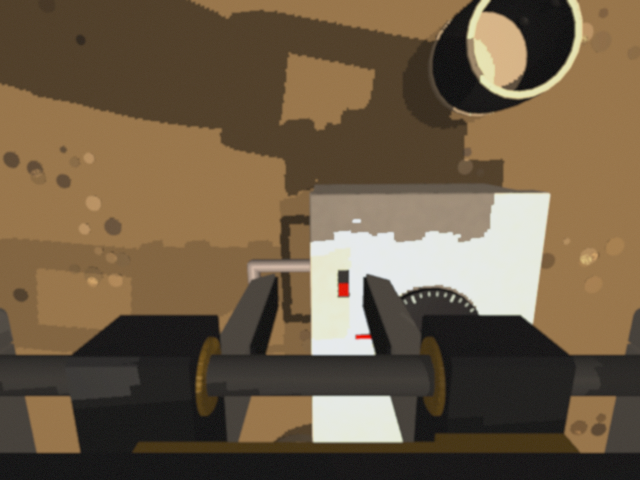

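The wrist view shows the dial partly hidden by the fingers at (440,310), with the index at (363,336). I'll move further past it for a clear view.

Call:
play_rows:
  motion:
    - [0.45,0,-1,0.5,0]
    - [0.45,0,-1,0.5,0]
    - [0.45,0,-1,0.5,0]
    - [0.45,0,-1,0.5,0]
    - [0.45,0,-1,0.5,0]
    - [0.45,0,-1,0.5,0]
    - [0.45,0,-1,0.5,0]
    - [0.45,0,-1,0.5,0]
    - [0.45,0,0,0,0]
    - [0.45,0,0,0,0]

```text
t: 5.78
tcp_pos: [0.6056, -0.2006, 0.2052]
orientation: [[-0.001, 0.089, 0.996], [0.001, 0.996, -0.089], [-1.0, 0.001, -0.001]]
wrist_force: [-0.1, -0.2, -0.8]
grip_width: 0.042
```

```bash
python3 - <<'E'
from h import *
np.set_printoptions(precision=4,suppress=True)
im=snap('wrist','w2.png'); print(im['eye'],ctrl.state()['tcp_pos']); print(proj(im,[.616,-.1135,.121]),proj(im,[.567,-.109,.112]))
E
```

```text
[ 0.6113 -0.1328  0.385 ] [ 0.6056 -0.2003  0.2053]
(np.float64(324.5831959990691), np.float64(122.45325105577632)) (np.float64(253.18971348019818), np.float64(123.23091155808461))
```

View pics/w2.png

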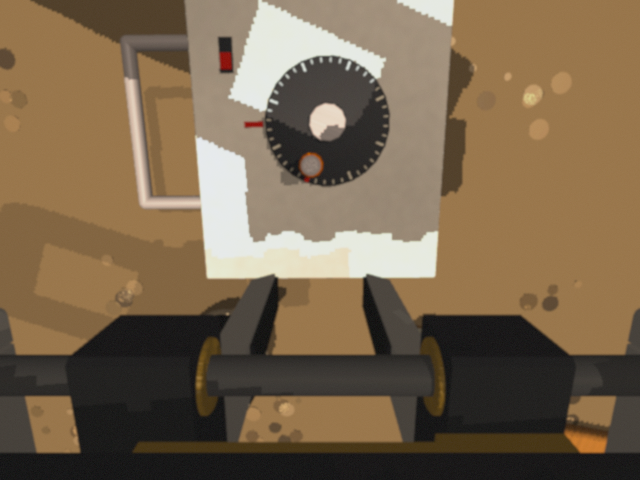

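The dial is now clear: centre about (327,121), index (254,124), peg top (312,165), red zero (307,180) and handle bar at x≈130–145.

```bash
python3 - <<'E'
from h import *
np.set_printoptions(precision=4,suppress=True)
im=ctrl.get_image('wrist'); c=im['color']; hsv=cv2.cvtColor(c,cv2.COLOR_RGB2HSV)
dk=((hsv[...,2]<75)&(hsv[...,1]<90)).astype(np.uint8); n,l,s,ce=cv2.connectedComponentsWithStats(dk[:200]); j=l[90,300]; print(s[j])
m=(l==j).astype(np.uint8)
ct=max(cv2.findContours(m,cv2.RETR_EXTERNAL,cv2.CHAIN_APPROX_NONE)[0],key=cv2.contourArea)
h=cv2.convexHull(ct); e=cv2.fitEllipse(h); print(e)
C=onz(im,*e[0],.121); print('C',C)
red=((hsv[...,1]>110)&((hsv[...,0]<16)|(hsv[...,0]>168))).astype(np.uint8); n,l,s,ce=cv2.connectedComponentsWithStats(red)
for k in range(1,n):
    if 200<ce[k][0]<400 and 20<ce[k][1]<200 and s[k][4]>4: print(s[k],ce[k],onz(im,*ce[k],.112)-C,onz(im,*ce[k],.17)-C,c[int(ce[k][1]),int(ce[k][0])])
cv2.imwrite('pics/w2z.png',cv2.resize(cv2.cvtColor(c[50:200,230:400],cv2.COLOR_RGB2BGR),(680,600),interpolation=cv2.INTER_CUBIC))
E
```

```text
[ 265   58  124  128 8791]
((327.01239013671875, 121.35662078857422), (122.76837921142578, 128.1837615966797), 11.116536140441895)
C [ 0.6176 -0.1126  0.121 ]
[220  52  13  19 229] [225.5852  61.0786] [-0.0639  0.0448 -0.009 ] [-0.0517  0.0311  0.049 ] [140  21  14]
[245 122  19   6 112] [253.8393 124.5   ] [-0.0504  0.0031 -0.009 ] [-0.041  -0.0018  0.049 ] [141  22  12]
[298 152  27  31 281] [310.9217 166.    ] [-0.0137 -0.0284 -0.009 ] [-0.0121 -0.0266  0.049 ] [142 127 116]
```

View pics/w2z.png

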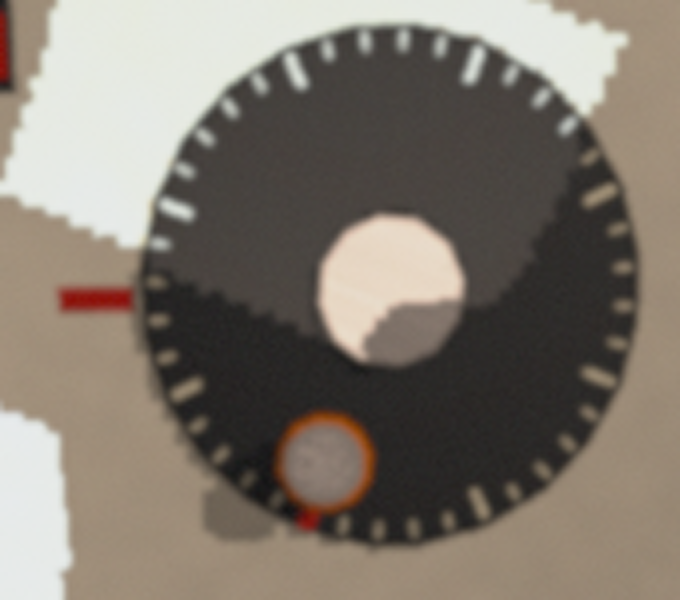

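Call:
play_rows:
  motion:
    - [0.45,0,0.76,-0.07,0]
    - [0.45,0,0.76,-0.07,0]
    - [0.45,0,0.76,-0.07,0]
    - [0.45,0,0.76,-0.06,0]
    - [0.45,0.6,0,0,0]
    - [0.45,0.6,0,0,0]
    - [0.45,0.6,0,0,0]
    - [0.45,0.6,0,0,0]
    - [0.45,0.6,0,0,0]
    - [0.45,0.6,0,0,0]
    - [0.45,0,0,0,0]

```text
t: 7.25
tcp_pos: [0.6049, -0.1396, 0.1318]
orientation: [[-0.003, 0.089, 0.996], [0.001, 0.996, -0.089], [-1.0, 0.001, -0.003]]
wrist_force: [0.1, 0.2, 0.1]
grip_width: 0.0422
```

Call:
play_rows:
  motion:
    - [0,0,0,0,0]
    - [0,0,0,0,0]
    - [0,0,0,0,0]
    - [0,0,0,0,0]
  force: 20

```text
t: 7.75
tcp_pos: [0.6061, -0.1401, 0.134]
orientation: [[0.001, 0.089, 0.996], [-0.0, 0.996, -0.089], [-1.0, -0.0, 0.001]]
wrist_force: [0.0, 0.6, 1.5]
grip_width: 0.0135
```

Call:
play_rows:
  motion:
    - [0,0,0.12,-0.28,0]
    - [0,0,0.22,-0.29,0]
    - [0,0,0.29,-0.22,0]
    - [0,0,0.34,-0.14,0]
    - [0,0,0.36,-0.05,0]

```text
t: 8.38
tcp_pos: [0.5899, -0.1118, 0.134]
orientation: [[0.003, 0.089, 0.996], [-0.002, 0.996, -0.089], [-1.0, -0.001, 0.003]]
wrist_force: [6.7, -1.8, -1.5]
grip_width: 0.0138
```

Call:
play_rows:
  motion:
    - [0,0,0.36,0.05,0]
    - [0,0,0.34,0.14,0]
    - [0,0,0.29,0.22,0]
    - [0,0,0.22,0.29,0]
    - [0,0,0.14,0.34,0]
    - [0,0,0.05,0.36,0]
    - [0,0,-0.05,0.36,0]
    - [0,0,-0.14,0.34,0]
    - [0,0,-0.22,0.29,0]
    - [0,0,-0.29,0.22,0]
    - [0,0,-0.34,0.14,0]
    - [0,0,-0.36,0.05,0]

```text
t: 9.88
tcp_pos: [0.6459, -0.1139, 0.134]
orientation: [[0.002, 0.088, 0.996], [0.005, 0.996, -0.088], [-1.0, 0.005, 0.002]]
wrist_force: [2.7, 3.0, 4.8]
grip_width: 0.0137
```

```bash
cat > st.py <<'E'
from h import *
import sys
np.set_printoptions(precision=4,suppress=True)
C=np.array([.617,-.1133])
s=ctrl.state(); p=s['tcp_pos']+s['orientation'][:,0]*-ctrl.grip_point_offset
d=p[:2]-C; print(s['t'],p,'r',np.hypot(*d),'b',(np.degrees(np.arctan2(d[1],d[0]))+5.1)%360,s['wrist_force'],s['qd'].round(2))
E
python3 st.py
```

```text
9.875 [ 0.6458 -0.114   0.1528] r 0.028832327825999718 b 3.663024236888335 [2.7362 3.0382 4.8193] [-5.01  1.45 -1.97 -1.    0.28 -4.87]
```

Call:
play_rows:
  motion:
    - [0,0,-0.36,-0.05,0]
    - [0,0,-0.34,-0.14,0]
    - [0,0,-0.29,-0.22,0]
    - [0,0,-0.22,-0.29,0]
    - [0,0,-0.14,-0.34,0]
    - [0,0,-0.05,-0.36,0]
    - [0,0,0.05,-0.36,0]
    - [0,0,0.14,-0.34,0]
    - [0,0,0.22,-0.29,0]
    - [0,0,0.29,-0.22,0]
    - [0,0,0.34,-0.14,0]
    - [0,0,0.36,-0.05,0]

```text
t: 11.38
tcp_pos: [0.5897, -0.1127, 0.1339]
orientation: [[0.003, 0.089, 0.996], [-0.003, 0.996, -0.089], [-1.0, -0.002, 0.004]]
wrist_force: [7.2, -4.6, 1.7]
grip_width: 0.0138
```

Call:
play_rows:
  motion:
    - [0,0,0.36,0.05,0]
    - [0,0,0.34,0.14,0]
    - [0,0,0.29,0.22,0]
    - [0,0,0.22,0.29,0]
    - [0,0,0.14,0.34,0]
    - [0,0,0.05,0.36,0]

```text
t: 12.12
tcp_pos: [0.6163, -0.0865, 0.1338]
orientation: [[-0.006, 0.089, 0.996], [-0.001, 0.996, -0.089], [-1.0, -0.001, -0.006]]
wrist_force: [-4.8, -1.2, 11.4]
grip_width: 0.0135
```

Call:
play_rows:
  motion:
    - [0,0,-0.05,0.36,0]
    - [0,0,-0.14,0.34,0]
    - [0,0,-0.22,0.29,0]
    - [0,0,-0.29,0.22,0]
    - [0,0,-0.34,0.14,0]
    - [0,0,-0.36,0.05,0]
    - [0,0,-0.36,-0.05,0]
    - [0,0,-0.34,-0.14,0]
    - [0,0,-0.29,-0.22,0]
    - [0,0,-0.22,-0.29,0]
    - [0,0,-0.14,-0.34,0]
    - [0,0,-0.05,-0.36,0]

```text
t: 13.62
tcp_pos: [0.614, -0.1424, 0.1339]
orientation: [[0.001, 0.089, 0.996], [-0.001, 0.996, -0.089], [-1.0, -0.001, 0.001]]
wrist_force: [4.2, -1.5, 6.4]
grip_width: 0.0136
```

Call:
play_rows:
  motion:
    - [0,0,0,0,0]
    - [0,0,0,0,0]

```text
t: 13.88
tcp_pos: [0.6129, -0.1422, 0.1339]
orientation: [[-0.002, 0.089, 0.996], [-0.001, 0.996, -0.089], [-1.0, -0.001, -0.002]]
wrist_force: [0.5, -0.8, 5.7]
grip_width: 0.014
```

```bash
sed -i 's/C=np.array.*/C=np.array([.6178,-.1142])/' st.py; python3 st.py; python3 - <<'E'
from h import *
im=snap('wrist','w3.png'); snap('scene','s3.png');snap('top','t3.png')
cv2.imwrite('pics/w3z.png',cv2.resize(cv2.cvtColor(im['color'][160:360,200:460],cv2.COLOR_RGB2BGR),(780,600),interpolation=cv2.INTER_CUBIC))
E
```

```text
13.875 [ 0.6129 -0.1422  0.1527] r 0.028430827168366004 b 265.19999299163396 [ 0.5145 -0.758   5.6947] [ 0.08  0.02 -0.02 -0.01  0.06 -0.05]
```

View pics/w3.png

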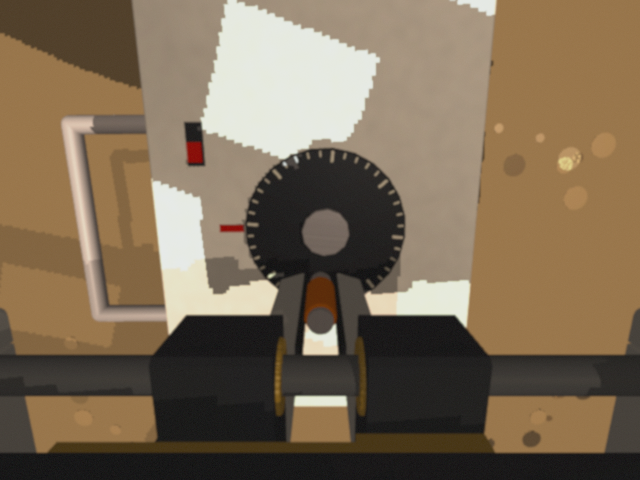

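View pics/s3.png

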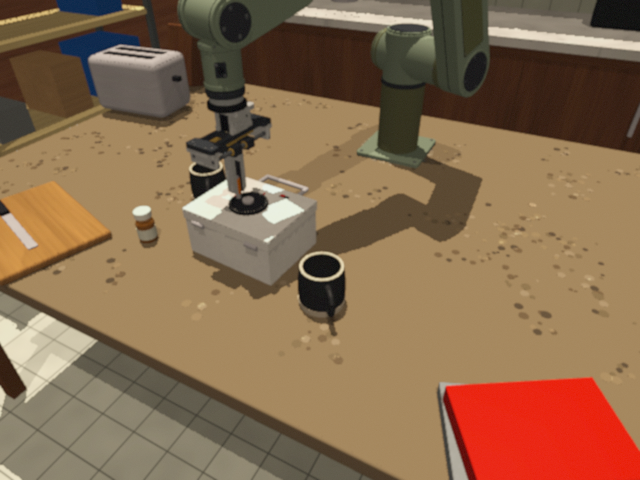

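View pics/w3z.png

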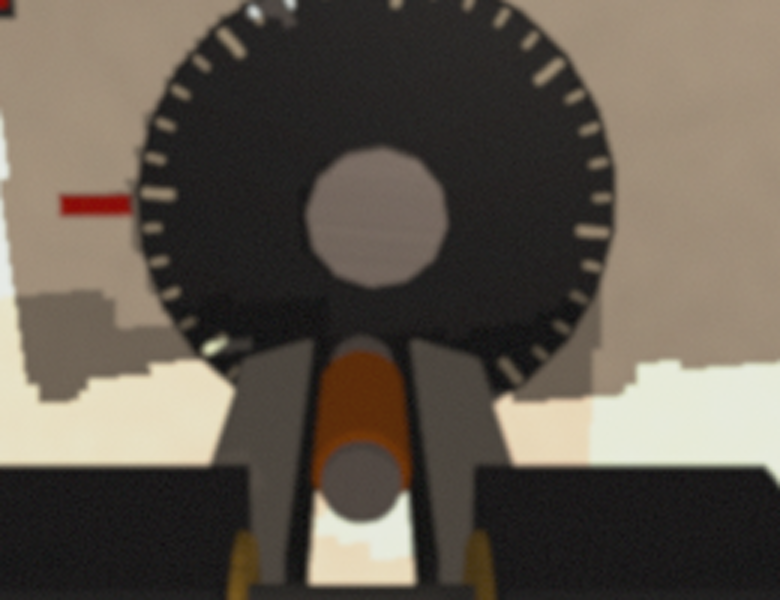

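```bash
python3 - <<'E'
from h import *
import json
# cast image points to the face plane
im=ctrl.get_image('wrist'); c=im['color']
hsv=cv2.cvtColor(c,cv2.COLOR_RGB2HSV); C=np.array([.6178,-.1142])
# unwrap dial face: angle vs radius 38.5mm brightness
a=np.radians(np.arange(100,360,.5)); prof=[]
for t in a:
    vals=[]
    for r in np.arange(.0375,.0405,.0005):
        u,v=proj(im,[C[0]+r*np.cos(t),C[1]+r*np.sin(t),.121]); vals.append(cv2.getRectSubPix(c[...,1].copy(),(1,1),(u,v))[0,0])
    prof.append(np.mean(vals))
prof=np.array(prof)
from scipy.signal import find_peaks
pk,_=find_peaks(prof,prominence=6); print([ (round(100+.5*i,1),int(prof[i])) for i in pk])
red=((hsv[...,1]>110)&((hsv[...,0]<16)|(hsv[...,0]>168))).astype(np.uint8); n,l,s,ce=cv2.connectedComponentsWithStats(red)
for k in range(1,n):
    if s[k][4]>20 and ce[k][0]<350 and ce[k][1]<300:
        P=onz(im,*ce[k],.112)[:2]; d=P-C; print(s[k],P,np.hypot(*d),np.degrees(np.arctan2(d[1],d[0]))%360)
print(prof[::6].astype(int))
E
```

```text
[(np.float64(107.0), 170), (np.float64(115.5), 109), (np.float64(125.0), 130), (np.float64(134.0), 91), (np.float64(142.5), 93), (np.float64(151.5), 95), (np.float64(160.5), 96), (np.float64(169.5), 125), (np.float64(178.5), 91), (np.float64(187.5), 92), (np.float64(196.0), 94), (np.float64(205.5), 68), (np.float64(214.5), 169), (np.float64(223.5), 75), (np.float64(261.5), 46), (np.float64(295.5), 72), (np.float64(305.0), 81), (np.float64(314.0), 71), (np.float64(323.0), 69), (np.float64(332.0), 71), (np.float64(341.0), 100), (np.float64(350.5), 117)]
[186 141  18  23 365] [ 0.55344907 -0.06831758] 0.07903315002795701 144.51100844458514
[220 225  24   7 168] [ 0.56696257 -0.10987872] 0.05102075529338633 175.14142181202135
[ 303  276   35   47 1078] [ 0.61149855 -0.15390505] 0.04020198392543365 260.9820053229372
[ 48  42 119  85  66  97  42  35 112  53  32  79  36  32  83  34  30  87
  33  30  90  31  28 119  39  29  91  30  28  91  29  28  94  29  24  67
  23  26 167  49  33  73  69  70  70  70  70  70  64  21  40  44  45  44
  45  45  44  44  23  56  70  70  70  70  70  71  61  39  73  37  26  60
  36  24  54  34  26  55  40  33  77  53  36  88  68  36  68]
```

```bash
cat > arc.py <<'E'
from h import *
import sys
np.set_printoptions(precision=4,suppress=True)
C=np.array([.6178,-.1142])
def arc(b0,bs,p0=None):
    s=ctrl.state(); R=s['orientation']
    # planar: tool y at 84.9 deg, z at -5.1
    off=ctrl.grip_point_offset*0
    if p0 is None:
        g=s['tcp_pos']-ctrl.grip_point_offset*R[:,0]; d=g[:2]-C
        t=np.radians(5.1); z=d[0]*np.cos(t)-d[1]*np.sin(t); y=d[0]*np.sin(t)+d[1]*np.cos(t)
    else: z,y=.028*np.cos(np.radians(p0)),.028*np.sin(np.radians(p0))
    print('now b',np.degrees(np.arctan2(y,z))%360,np.hypot(y,z))
    for b in bs:
        r=np.radians(b); dz=round((.028*np.cos(r)-z)/.02,2); dy=round((.028*np.sin(r)-y)/.02,2)
        print('[0, 0, %g, %g, 0],'%(dy,dz),end=' '); z+=dz*.02; y+=dy*.02
    print()
E
python3 - <<'E'
from arc import *
arc(0,[255,240,225,210,195,180,165,150,142,138,134,132])
E
```

```text
now b 265.23200867620136 0.028432121507218414
[0, 0, 0.06, -0.24, 0], [0, 0, 0.14, -0.34, 0], [0, 0, 0.23, -0.29, 0], [0, 0, 0.29, -0.22, 0], [0, 0, 0.33, -0.14, 0], [0, 0, 0.37, -0.05, 0], [0, 0, 0.36, 0.05, 0], [0, 0, 0.34, 0.14, 0], [0, 0, 0.16, 0.1, 0], [0, 0, 0.07, 0.07, 0], [0, 0, 0.07, 0.07, 0], [0, 0, 0.04, 0.03, 0],
```

Call:
play_rows:
  motion:
    - [0,0,0.06,-0.24,0]
    - [0,0,0.14,-0.34,0]
    - [0,0,0.23,-0.29,0]
    - [0,0,0.29,-0.22,0]
    - [0,0,0.33,-0.14,0]
    - [0,0,0.37,-0.05,0]
    - [0,0,0.36,0.05,0]
    - [0,0,0.34,0.14,0]
    - [0,0,0.16,0.1,0]
    - [0,0,0.07,0.07,0]
    - [0,0,0.07,0.07,0]
    - [0,0,0,0,0]

```text
t: 15.58
tcp_pos: [0.5997, -0.0931, 0.1338]
orientation: [[-0.003, 0.089, 0.996], [-0.002, 0.996, -0.089], [-1.0, -0.002, -0.003]]
wrist_force: [-0.4, -2.8, 8.1]
grip_width: 0.0132
```

```bash
python3 st.py; python3 - <<'E'
from arc import *
arc(0,[130,128,126.5])
E
```

```text
15.575 [ 0.5998 -0.0931  0.1526] r 0.02774109439069654 b 135.54217985882462 [-0.4312 -2.804   8.0732] [-0.03 -0.11  0.09 -0.   -0.04  0.01]
now b 135.54217985882462 0.027741094390696535
[0, 0, 0.1, 0.09, 0], [0, 0, 0.03, 0.04, 0], [0, 0, 0.02, 0.03, 0],
```

Call:
play_rows:
  motion:
    - [0,0,0.04,0.04,0]
    - [0,0,0.04,0.04,0]
    - [0,0,0.04,0.04,0]
    - [0,0,0.02,0.04,0]
    - [0,0,0,0,0]
    - [0,0,0,0,0]

```text
t: 16.32
tcp_pos: [0.6029, -0.0908, 0.1338]
orientation: [[-0.004, 0.089, 0.996], [-0.002, 0.996, -0.089], [-1.0, -0.002, -0.004]]
wrist_force: [-0.7, -3.3, 7.8]
grip_width: 0.0139
```

```bash
python3 st.py; python3 - <<'E'
from h import *
im=snap('scene','s4.png'); c=im['color']
cv2.imwrite('pics/s4z.png',cv2.resize(cv2.cvtColor(c[160:270,180:330],cv2.COLOR_RGB2BGR),(800,587),interpolation=cv2.INTER_CUBIC))
im=snap('wrist','w4.png')
E
```

```text
16.325 [ 0.6029 -0.0908  0.1526] r 0.02773347225154349 b 127.51833987891179 [-0.7303 -3.3105  7.7543] [-0.12  0.05 -0.03  0.01 -0.13 -0.08]
```

View pics/w4.png

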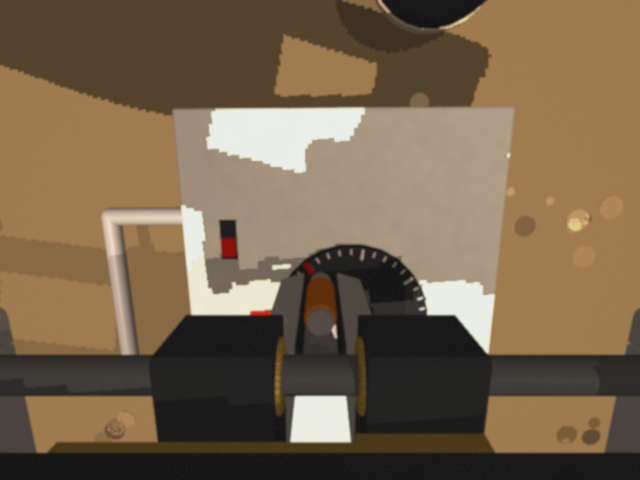

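View pics/s4z.png

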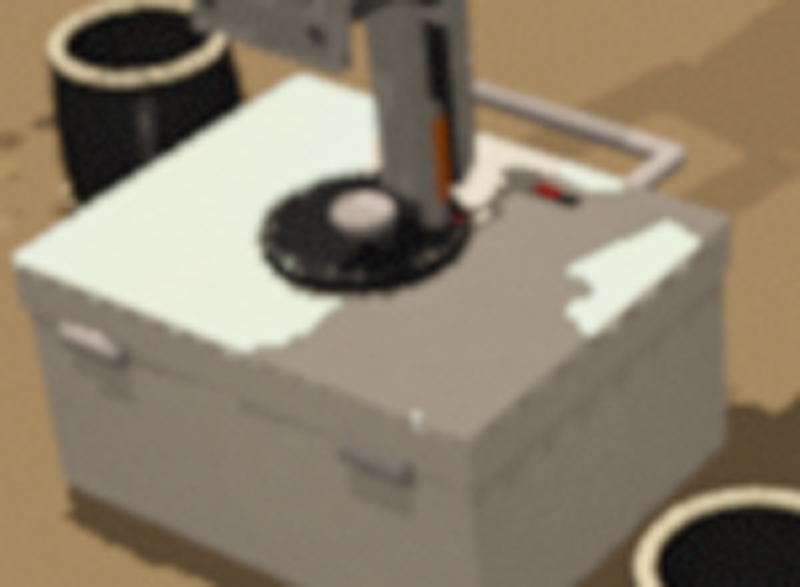

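```bash
cat > dialread.py <<'E'
from h import *
from scipy.signal import find_peaks
C=np.array([.6178,-.1142])
im=ctrl.get_image('wrist'); c=im['color']; hsv=cv2.cvtColor(c,cv2.COLOR_RGB2HSV)
deg=np.arange(0,360,.5); prof=[];inn=[]
for t in np.radians(deg):
    f=lambda rs:np.mean([cv2.getRectSubPix(c[...,1].copy(),(1,1),proj(im,[C[0]+r*np.cos(t),C[1]+r*np.sin(t),.121]))[0,0] for r in rs])
    prof.append(f(np.arange(.0375,.0405,.0005))); inn.append(f(np.arange(.0345,.0362,.0005)))
prof=np.array(prof);inn=np.array(inn)
pk,_=find_peaks(prof,prominence=10); print([(float(deg[i]),int(prof[i]),int(inn[i])) for i in pk])
P=[deg[i]%9 for i in pk]; print(np.round(P,1))
red=((hsv[...,1]>110)&((hsv[...,0]<7)|(hsv[...,0]>170))).astype(np.uint8); n,l,s,ce=cv2.connectedComponentsWithStats(red)
for k in range(1,n):
    if s[k][4]>15 and ce[k][1]<400:
        d=onz(im,*ce[k],.112)[:2]-C; e=onz(im,*ce[k],.121)[:2]-C; print(s[k],np.hypot(*d),np.degrees(np.arctan2(d[1],d[0]))%360,'face',np.hypot(*e),np.degrees(np.arctan2(e[1],e[0]))%360)
E
python3 dialread.py
```

```text
[(5.5, 167, 51), (14.5, 171, 49), (23.5, 103, 29), (32.5, 101, 69), (42.0, 68, 22), (51.0, 69, 22), (60.0, 97, 24), (68.5, 100, 34), (77.5, 127, 93), (86.5, 99, 34), (95.5, 99, 33), (104.5, 100, 31), (113.5, 95, 30), (167.5, 77, 72), (203.0, 72, 34), (245.0, 63, 58), (251.5, 63, 60), (276.0, 68, 65)]
[5.5 5.5 5.5 5.5 6.  6.  6.  5.5 5.5 5.5 5.5 5.5 5.5 5.5 5.  2.  8.5 6. ]
[221 237  16  21 311] 0.07856388995694513 144.78866065049257 face 0.07779445986717658 142.4884624777513
[302 261  14  15 119] 0.03640785951276699 125.75406839093553 face 0.03838797613174312 122.65140071825245
[251 311  21   6 119] 0.05163949192951693 174.93928176628344 face 0.0502431627813679 170.32078775162486
```

Call:
play_rows:
  motion:
    - [0,0,-0.11,-0.14,0]
    - [0,0,-0.29,-0.22,0]
    - [0,0,-0.34,-0.14,0]
    - [0,0,-0.36,-0.05,0]
    - [0,0,-0.36,0.05,0]
    - [0,0,-0.34,0.14,0]
    - [0,0,-0.29,0.22,0]
    - [0,0,-0.22,0.29,0]
    - [0,0,-0.14,0.34,0]
    - [0,0,-0.05,0.36,0]
    - [0,0,0.05,0.36,0]
    - [0,0,0.14,0.34,0]

```text
t: 17.98
tcp_pos: [0.63, -0.1399, 0.1339]
orientation: [[-0.004, 0.089, 0.996], [-0.002, 0.996, -0.089], [-1.0, -0.002, -0.003]]
wrist_force: [-1.0, -2.0, 7.6]
grip_width: 0.0138
```

Call:
play_rows:
  motion:
    - [0,0,0.22,0.29,0]
    - [0,0,0.29,0.22,0]
    - [0,0,0.34,0.14,0]
    - [0,0,0.36,0.05,0]
    - [0,0,0.36,-0.05,0]
    - [0,0,0.34,-0.14,0]
    - [0,0,0.29,-0.22,0]
    - [0,0,0.22,-0.29,0]
    - [0,0,0.14,-0.34,0]
    - [0,0,0.05,-0.36,0]
    - [0,0,-0.05,-0.36,0]

```text
t: 19.35
tcp_pos: [0.6144, -0.0867, 0.1339]
orientation: [[-0.0, 0.089, 0.996], [-0.002, 0.996, -0.089], [-1.0, -0.002, 0.0]]
wrist_force: [5.0, -3.3, 5.1]
grip_width: 0.0132
```

```bash
python3 st.py
```

```text
19.35 [ 0.6144 -0.0866  0.1527] r 0.027778921798151775 b 102.05257926495662 [ 5.0489 -3.2964  5.1377] [-1.78 -6.37  8.65 -0.02 -3.13 -1.75]
```

Call:
play_rows:
  motion:
    - [0,0,-0.14,-0.34,0]
    - [0,0,-0.22,-0.29,0]
    - [0,0,-0.29,-0.22,0]
    - [0,0,-0.34,-0.14,0]
    - [0,0,-0.36,-0.05,0]
    - [0,0,-0.36,0.05,0]
    - [0,0,-0.12,0.04,0]
    - [0,0,-0.11,0.05,0]
    - [0,0,0,0,0]
    - [0,0,0,0,0]

```text
t: 20.6
tcp_pos: [0.5907, -0.1216, 0.1338]
orientation: [[-0.006, 0.088, 0.996], [0.002, 0.996, -0.088], [-1.0, 0.001, -0.006]]
wrist_force: [-4.6, 0.8, 10.8]
grip_width: 0.0136
```

```bash
python3 st.py; python3 dialread.py
```

```text
20.6 [ 0.5908 -0.1217  0.1526] r 0.02797532924096262 b 200.58054609821028 [-4.6356  0.7877 10.7834] [-0.05  0.05 -0.02  0.06 -0.05 -0.05]
[(6.0, 97, 32), (15.0, 121, 98), (24.0, 97, 34), (33.0, 97, 35), (42.0, 106, 35), (51.0, 101, 37), (60.0, 128, 90), (68.5, 100, 39), (77.5, 102, 38), (86.5, 102, 37), (95.5, 99, 37), (104.5, 130, 85), (113.5, 97, 35), (122.5, 99, 34), (131.5, 91, 32), (140.0, 96, 32), (149.0, 123, 80), (158.0, 93, 29), (167.0, 91, 29), (176.0, 64, 22), (185.0, 70, 29), (186.0, 70, 25), (220.0, 72, 63), (248.0, 70, 70), (311.5, 155, 50), (320.5, 174, 49), (329.5, 207, 177), (338.5, 109, 29), (348.0, 96, 31), (357.0, 97, 30)]
[6.  6.  6.  6.  6.  6.  6.  5.5 5.5 5.5 5.5 5.5 5.5 5.5 5.5 5.  5.  5.
 5.  5.  5.  6.  4.  5.  5.5 5.5 5.5 5.5 6.  6. ]
[235 178  16  22 333] 0.07869963500586205 144.56672364864204 face 0.07750281939950851 143.34119789445722
[266 258  23   7 159] 0.05077240805229549 175.2735335567633 face 0.04970376238067559 172.2762822662099
```

Call:
play_rows:
  motion:
    - [0,0,-0.06,0.02,0]
    - [0,0,-0.06,0.03,0]
    - [0,0,-0.06,0.03,0]
    - [0,0,-0.06,0.03,0]
    - [0,0,-0.06,0.04,0]
    - [0,0,-0.04,0.03,0]
    - [0,0,0,0,0]
    - [0,0,0,0,0]

```text
t: 21.65
tcp_pos: [0.5938, -0.1291, 0.1339]
orientation: [[-0.006, 0.089, 0.996], [0.001, 0.996, -0.089], [-1.0, 0.001, -0.006]]
wrist_force: [-2.8, 0.2, 11.2]
grip_width: 0.0133
```

```bash
python3 st.py; python3 dialread.py
```

```text
21.65 [ 0.5939 -0.1291  0.1527] r 0.02813308194360227 b 217.09795308858364 [-2.7817  0.25   11.22  ] [ 0.05 -0.07 -0.12 -0.05 -0.04  0.02]
[(4.5, 96, 32), (13.5, 100, 33), (22.5, 103, 35), (31.5, 127, 96), (40.5, 104, 37), (49.5, 103, 38), (58.5, 103, 38), (67.5, 101, 39), (76.0, 131, 90), (85.0, 101, 39), (94.0, 101, 40), (103.0, 102, 39), (112.0, 94, 38), (121.0, 130, 82), (130.0, 97, 35), (138.5, 95, 34), (147.5, 95, 31), (156.5, 96, 29), (165.5, 125, 80), (174.5, 91, 29), (183.5, 66, 22), (200.0, 70, 44), (233.0, 67, 49), (256.0, 70, 71), (258.5, 70, 70), (292.0, 126, 46), (301.0, 192, 113), (310.0, 184, 29), (319.0, 171, 31), (328.0, 107, 30), (337.0, 100, 31), (346.0, 118, 98), (355.5, 101, 31)]
[4.5 4.5 4.5 4.5 4.5 4.5 4.5 4.5 4.  4.  4.  4.  4.  4.  4.  3.5 3.5 3.5
 3.5 3.5 3.5 2.  8.  4.  6.5 4.  4.  4.  4.  4.  4.  4.  4.5]
[227 164  17  22 340] 0.07879762500759992 144.48325952930088 face 0.07729426125333355 143.39515267483608
[258 245  24   7 166] 0.050963578559875926 174.9286059567622 face 0.0497216207827782 172.3012061613872
```

```bash
cat >> st.py <<'E'
a=np.arctan2(d[1],d[0]); print('Ft ccw',-s['wrist_force'][0]*np.sin(a)+s['wrist_force'][1]*np.cos(a),'Fr',s['wrist_force'][0]*np.cos(a)+s['wrist_force'][1]*np.sin(a))
E
python3 st.py; python3 - <<'E'
from arc import *
arc(0,[217],217.)
arc(0,range(212,-145,-5),217.)
E
```

```text
21.7 [ 0.5939 -0.1291  0.1526] r 0.02814042219836225 b 217.0154114118088 [-3.1551  0.5047 10.9352] [ 0.06  0.06  0.03  0.09 -0.05 -0.02]
Ft ccw -2.0964075445937373 Fr 2.4112730476712056
now b 217.0 0.028000000000000004
[0, 0, 0, 0, 0], 
now b 217.0 0.028000000000000004
[0, 0, 0.1, -0.07, 0], [0, 0, 0.11, -0.06, 0], [0, 0, 0.11, -0.05, 0], [0, 0, 0.11, -0.04, 0], [0, 0, 0.12, -0.03, 0], [0, 0, 0.12, -0.02, 0], [0, 0, 0.12, -0.01, 0], [0, 0, 0.13, 0, 0], [0, 0, 0.12, 0.01, 0], [0, 0, 0.12, 0.02, 0], [0, 0, 0.12, 0.04, 0], [0, 0, 0.11, 0.04, 0], [0, 0, 0.11, 0.05, 0], [0, 0, 0.11, 0.06, 0], [0, 0, 0.09, 0.07, 0], [0, 0, 0.1, 0.08, 0], [0, 0, 0.08, 0.09, 0], [0, 0, 0.08, 0.1, 0], [0, 0, 0.07, 0.1, 0], [0, 0, 0.06, 0.1, 0], [0, 0, 0.05, 0.11, 0], [0, 0, 0.04, 0.12, 0], [0, 0, 0.03, 0.12, 0], [0, 0, 0.02, 0.12, 0], [0, 0, 0.01, 0.12, 0], [0, 0, 0, 0.12, 0], [0, 0, -0.01, 0.12, 0], [0, 0, -0.02, 0.12, 0], [0, 0, -0.04, 0.12, 0], [0, 0, -0.04, 0.12, 0], [0, 0, -0.05, 0.11, 0], [0, 0, -0.06, 0.1, 0], [0, 0, -0.07, 0.1, 0], [0, 0, -0.08, 0.09, 0], [0, 0, -0.09, 0.09, 0], [0, 0, -0.09, 0.08, 0]
[... 171 characters left out ...]
, 0, -0.12, -0, 0], [0, 0, -0.12, -0.02, 0], [0, 0, -0.12, -0.02, 0], [0, 0, -0.12, -0.03, 0], [0, 0, -0.11, -0.04, 0], [0, 0, -0.11, -0.06, 0], [0, 0, -0.11, -0.06, 0], [0, 0, -0.1, -0.07, 0], [0, 0, -0.09, -0.08, 0], [0, 0, -0.09, -0.09, 0], [0, 0, -0.08, -0.09, 0], [0, 0, -0.06, -0.1, 0], [0, 0, -0.06, -0.11, 0], [0, 0, -0.06, -0.11, 0], [0, 0, -0.04, -0.11, 0], [0, 0, -0.03, -0.12, 0], [0, 0, -0.02, -0.12, 0], [0, 0, -0.01, -0.12, 0], [0, 0, 0, -0.13, 0], [0, 0, 0.02, -0.12, 0], [0, 0, 0.02, -0.12, 0], [0, 0, 0.03, -0.11, 0], [0, 0, 0.04, -0.12, 0], [0, 0, 0.06, -0.11, 0], [0, 0, 0.06, -0.1, 0], [0, 0, 0.07, -0.1, 0], [0, 0, 0.08, -0.1, 0], [0, 0, 0.09, -0.08, 0], [0, 0, 0.09, -0.08, 0],
```

Call:
play_rows:
  motion:
    - [0,0,0.1,-0.07,0]
    - [0,0,0.11,-0.06,0]
    - [0,0,0.11,-0.05,0]
    - [0,0,0.11,-0.04,0]
    - [0,0,0.12,-0.03,0]
    - [0,0,0.12,-0.02,0]

```text
t: 22.45
tcp_pos: [0.5899, -0.1165, 0.1339]
orientation: [[-0.005, 0.089, 0.996], [-0.001, 0.996, -0.089], [-1.0, -0.002, -0.005]]
wrist_force: [-3.0, -2.9, 9.8]
grip_width: 0.014
```

```bash
python3 st.py
```

```text
22.45 [ 0.59   -0.1165  0.1527] r 0.027888310167825153 b 189.8454893404617 [-3.0084 -2.8907  9.796 ] [ 1.76 -0.64  0.84 -0.1  -0.15  1.62]
Ft ccw 2.6318704871790315 Fr 3.237221449479443
```

Call:
play_rows:
  motion:
    - [0,0,0.12,-0.01,0]
    - [0,0,0.13,0,0]
    - [0,0,0.12,0.01,0]
    - [0,0,0.12,0.02,0]
    - [0,0,0.12,0.04,0]

```text
t: 23.08
tcp_pos: [0.592, -0.1039, 0.1338]
orientation: [[-0.006, 0.089, 0.996], [0.0, 0.996, -0.089], [-1.0, -0.001, -0.006]]
wrist_force: [-3.7, -1.6, 10.2]
grip_width: 0.0134
```

```bash
python3 st.py
```

```text
23.075 [ 0.5921 -0.1039  0.1526] r 0.027732534508585236 b 163.20740333191176 [-3.7001 -1.6029 10.2448] [ 1.97  0.47 -0.81  0.05  0.2   1.9 ]
Ft ccw 2.866925351635569 Fr 2.835608059598525
```

Call:
play_rows:
  motion:
    - [0,0,0.11,0.04,0]
    - [0,0,0.11,0.05,0]
    - [0,0,0.11,0.06,0]
    - [0,0,0.09,0.07,0]
    - [0,0,0.1,0.08,0]

```text
t: 23.7
tcp_pos: [0.5991, -0.0937, 0.1338]
orientation: [[-0.005, 0.089, 0.996], [0.0, 0.996, -0.089], [-1.0, -0.0, -0.005]]
wrist_force: [-1.7, 0.2, 9.0]
grip_width: 0.0136
```

```bash
python3 st.py
```

```text
23.7 [ 0.5992 -0.0937  0.1526] r 0.027657816046417472 b 137.41095031110646 [-1.7284  0.2453  9.0114] [ 1.81  1.35 -1.79  0.11  0.23  1.74]
Ft ccw 1.1130376186992064 Fr 1.34487980990889
```

Call:
play_rows:
  motion:
    - [0,0,0.08,0.09,0]
    - [0,0,0.08,0.1,0]
    - [0,0,0.07,0.1,0]
    - [0,0,0.06,0.1,0]
    - [0,0,0.05,0.11,0]

```text
t: 24.32
tcp_pos: [0.6099, -0.0877, 0.1338]
orientation: [[-0.005, 0.088, 0.996], [0.001, 0.996, -0.088], [-1.0, 0.0, -0.005]]
wrist_force: [-1.6, 0.6, 9.9]
grip_width: 0.0131
```

```bash
python3 st.py
```

```text
24.325 [ 0.61   -0.0877  0.1526] r 0.027635098625072206 b 111.55883911883407 [-1.5941  0.5508  9.9034] [ 1.1   2.1  -2.75  0.14  0.29  1.  ]
Ft ccw 1.3727015328024053 Fr 0.9798423744354361
```

Call:
play_rows:
  motion:
    - [0,0,0.04,0.12,0]
    - [0,0,0.03,0.12,0]
    - [0,0,0.02,0.12,0]
    - [0,0,0.01,0.12,0]
    - [0,0,0,0.12,0]

```text
t: 24.95
tcp_pos: [0.621, -0.0867, 0.1337]
orientation: [[-0.007, 0.088, 0.996], [0.001, 0.996, -0.088], [-1.0, 0.0, -0.008]]
wrist_force: [-4.2, 0.2, 12.6]
grip_width: 0.0136
```

```bash
python3 st.py
```

```text
24.95 [ 0.6212 -0.0867  0.1525] r 0.027703870628114573 b 88.09035797697797 [-4.1557  0.1679 12.5841] [ 0.21  2.02 -2.84 -0.2   1.34  0.29]
Ft ccw 4.145111574505553 Fr -0.34049588596971747
```

Call:
play_rows:
  motion:
    - [0,0,-0.01,0.12,0]
    - [0,0,-0.02,0.12,0]
    - [0,0,-0.04,0.12,0]

```text
t: 25.32
tcp_pos: [0.6274, -0.0881, 0.1337]
orientation: [[-0.009, 0.088, 0.996], [0.002, 0.996, -0.088], [-1.0, 0.001, -0.009]]
wrist_force: [-6.1, 1.3, 12.0]
grip_width: 0.0137
```

```bash
python3 st.py
```

```text
25.325 [ 0.6276 -0.0882  0.1525] r 0.027788591547982883 b 74.53471733887005 [-6.106   1.3022 11.9826] [-0.13  2.21 -3.06  0.14  1.   -0.27]
Ft ccw 6.174307066689851 Fr -0.9256347762700319
```

Call:
play_rows:
  motion:
    - [0,0,-0.02,0.06,0]
    - [0,0,-0.02,0.06,0]
    - [0,0,-0.02,0.06,0]

```text
t: 25.7
tcp_pos: [0.6306, -0.0895, 0.1337]
orientation: [[-0.01, 0.088, 0.996], [0.002, 0.996, -0.088], [-1.0, 0.001, -0.01]]
wrist_force: [-6.0, 2.1, 12.3]
grip_width: 0.0138
```

```bash
python3 st.py
```

```text
25.7 [ 0.6308 -0.0895  0.1525] r 0.02787332634571815 b 67.38774088717344 [-6.0468  2.1379 12.2675] [-0.22  1.07 -1.56  0.02  0.5  -0.06]
Ft ccw 6.347373301821073 Fr -0.9193069227819064
```

Call:
play_rows:
  motion:
    - [0,0,-0.02,0.04,0]
    - [0,0,-0.02,0.04,0]

```text
t: 25.95
tcp_pos: [0.6319, -0.0902, 0.1336]
orientation: [[-0.01, 0.088, 0.996], [0.003, 0.996, -0.088], [-1.0, 0.002, -0.01]]
wrist_force: [-7.5, 1.5, 13.2]
grip_width: 0.0133
```

```bash
python3 st.py
```

```text
25.95 [ 0.6321 -0.0902  0.1524] r 0.027897769523126982 b 64.3720359880092 [-7.5481  1.5105 13.2444] [-0.12  0.7  -0.97  0.16  0.44 -0.22]
Ft ccw 7.260187162284971 Fr -2.5583455655138287
```

Call:
play_rows:
  motion:
    - [0,0,-0.02,0.04,0]
    - [0,0,-0.02,0.04,0]

```text
t: 26.2
tcp_pos: [0.6325, -0.0905, 0.1336]
orientation: [[-0.012, 0.088, 0.996], [0.004, 0.996, -0.088], [-1.0, 0.003, -0.013]]
wrist_force: [-9.0, 3.6, 15.2]
grip_width: 0.0137
```

```bash
python3 st.py
```

```text
26.2 [ 0.6327 -0.0906  0.1524] r 0.027920075838034495 b 62.817255201162205 [-8.966   3.6431 15.2259] [-0.08  0.58 -0.95  0.16  0.68 -0.07]
Ft ccw 9.525808830451629 Fr -1.7087914509628637
```

Call:
play_rows:
  motion:
    - [0,0,-0.02,0.04,0]
    - [0,0,0,0,0]

```text
t: 26.45
tcp_pos: [0.6327, -0.0907, 0.1335]
orientation: [[-0.013, 0.088, 0.996], [0.004, 0.996, -0.088], [-1.0, 0.003, -0.014]]
wrist_force: [-10.3, 4.0, 15.5]
grip_width: 0.0136
```

```bash
python3 st.py
```

```text
26.45 [ 0.633  -0.0908  0.1523] r 0.027939530084670188 b 62.154492138412635 [-10.2901   3.9873  15.4569] [ 0.09  0.02  0.05 -0.04 -0.1   0.03]
Ft ccw 10.803784168519522 Fr -2.2501367283616
```

```bash
python3 dialread.py; python3 - <<'E'
from h import *
snap('wrist','w5.png')
im=ctrl.get_image('top');snap('top','t5.png')
cv2.imwrite('pics/t5z.png',cv2.resize(cv2.cvtColor(im['color'][190:320,340:470],cv2.COLOR_RGB2BGR),(600,600),interpolation=cv2.INTER_CUBIC))
E
```

```text
[(13.5, 76, 71), (50.0, 90, 29), (68.0, 96, 30), (77.0, 88, 24), (86.5, 92, 22), (95.0, 94, 24), (104.0, 93, 59), (113.0, 88, 22), (122.0, 79, 47), (131.0, 66, 23), (140.0, 67, 23), (149.0, 196, 139), (157.5, 154, 55), (246.0, 104, 93), (329.0, 57, 58)]
[4.5 5.  5.  5.  5.5 5.  5.  5.  5.  5.  5.  5.  4.5 3.  5. ]
[166 228  17  21 306] 0.0830533763705073 140.23558244489476 face 0.0812365203629113 137.5787435252053
[322 258  13  16 122] 0.035837630007674606 57.097543513190814 face 0.038214680715815054 59.11204976624047
```

View pics/w5.png

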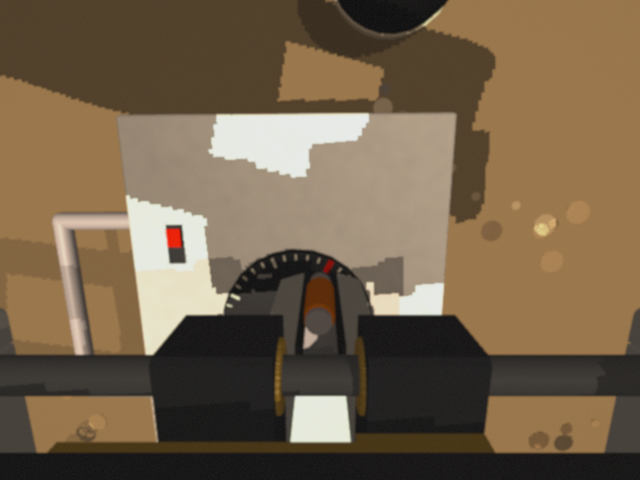

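```bash
python3 - <<'E'
from h import *
a=cv2.imread('pics/w5.png')[215:275,145:205]; b=cv2.imread('pics/w4.png')[210:270,200:260]
cv2.imwrite('pics/btn.png',np.hstack([cv2.resize(x,(390,390),interpolation=cv2.INTER_CUBIC) for x in (b,a)]))
E
```

```text
(no output)
```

View pics/btn.png

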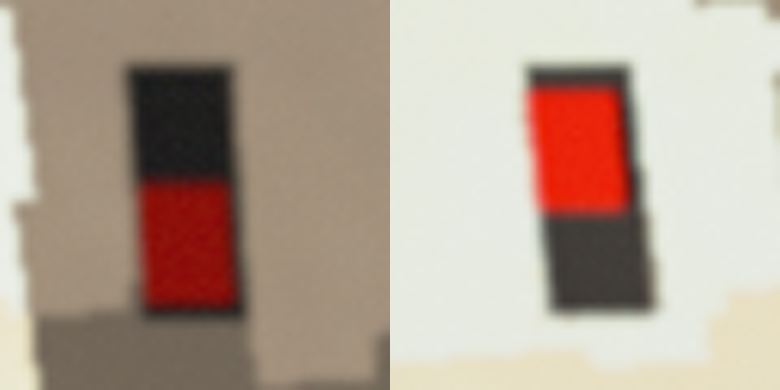

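Call:
play_rows:
  motion:
    - [0,0,-0.02,0.04,0]
    - [0,0,-0.01,0.02,0]
    - [0,0,0,0,0]

```text
t: 27.02
tcp_pos: [0.6331, -0.0909, 0.1335]
orientation: [[-0.015, 0.088, 0.996], [0.005, 0.996, -0.088], [-1.0, 0.004, -0.016]]
wrist_force: [-13.4, 4.7, 16.8]
grip_width: 0.0132
```

```bash
python3 st.py; python3 dialread.py | tail -3
```

```text
27.025 [ 0.6334 -0.091   0.1523] r 0.027947464985331946 b 61.273993237359456 [-13.4182   4.7249  16.8281] [ 0.    0.04  0.04 -0.05 -0.1  -0.01]
Ft ccw 13.777179450884876 Fr -3.544456818284258
[3.  4.5 4.5 4.5 4.5 4.5 4.5 4.5 4.  4.  4.  4.5 4.  3.5 3.5 5. ]
[166 227  16  21 308] 0.0831364364671892 140.0772161819529 face 0.08129307254851599 137.4206364492216
[322 259  13  15 125] 0.035720574198771636 56.40903204837467 face 0.03809048810703124 58.45080159829152
```

```bash
python3 - <<'E'
from h import *
im=snap('wrist','w6.png'); c=im['color']
for v in (245,260,280,300,320):
    g=c[v,30:110].astype(int); br=g.sum(1)
    print(v,(br//3).tolist())
E
```

```text
245 [100, 101, 99, 100, 98, 100, 100, 98, 99, 99, 100, 100, 100, 99, 100, 100, 99, 100, 99, 100, 98, 100, 99, 101, 104, 122, 151, 175, 188, 194, 201, 208, 211, 205, 195, 184, 174, 161, 153, 140, 129, 117, 103, 87, 77, 73, 85, 102, 114, 116, 117, 117, 115, 115, 116, 117, 116, 115, 117, 116, 116, 116, 117, 117, 117, 117, 117, 116, 117, 118, 116, 117, 117, 117, 117, 116, 114, 108, 103, 99]
260 [98, 100, 99, 100, 97, 99, 99, 99, 99, 98, 100, 100, 99, 99, 99, 99, 99, 100, 99, 99, 100, 98, 98, 97, 98, 100, 101, 111, 138, 167, 185, 190, 197, 203, 210, 208, 201, 189, 177, 165, 156, 146, 135, 123, 109, 94, 81, 71, 75, 84, 96, 99, 99, 100, 99, 99, 99, 99, 98, 100, 100, 100, 99, 98, 100, 99, 100, 99, 100, 98, 99, 99, 98, 99, 99, 99, 99, 99, 99, 100]
280 [117, 116, 116, 116, 116, 116, 116, 116, 116, 116, 116, 116, 115, 114, 116, 116, 117, 115, 116, 115, 115, 113, 110, 108, 108, 106, 109, 111, 114, 112, 111, 117, 136, 155, 162, 167, 173, 180, 181, 171, 160, 148, 138, 129, 121, 111, 102, 91, 80, 68, 64, 69, 84, 95, 98, 100, 99, 98, 99, 99, 100, 98, 99, 99, 99, 99, 98, 100, 99, 100, 100, 98, 99, 100, 99, 99, 99, 98, 100, 98]
300 [115, 116, 116, 117, 116, 116, 116, 116, 117, 115, 117, 116, 116, 116, 114, 117, 117, 116, 117, 115, 117, 117, 117, 115, 116, 116, 117, 115, 116, 116, 116, 117, 116, 117, 120, 135, 150, 161, 166, 170, 177, 178, 172, 160, 150, 141, 132, 124, 116, 105, 94, 82, 71, 64, 71, 93, 109, 115, 118, 117, 116, 116, 116, 117, 117, 116, 118, 115, 116, 117, 116, 117, 117, 117, 116, 116, 117, 115, 116, 117]
320 [115, 116, 116, 116, 116, 116, 115, 115, 116, 117, 117, 116, 116, 116, 117, 116, 116, 116, 116, 117, 117, 116, 116, 117, 115, 116, 116, 116, 115, 117, 116, 116, 116, 116, 117, 117, 116, 117, 132, 156, 178, 190, 195, 200, 204, 202, 194, 184, 172, 161, 149, 134, 121, 112, 101, 87, 75, 76, 90, 108, 115, 118, 117, 117, 116, 116, 117, 117, 115, 117, 116, 116, 116, 117, 117, 117, 116, 116, 116, 116]
```

Call:
play_rows:
  motion:
    - [0,0,0.03,-0.05,0]
    - [0,0,0.02,-0.05,0]
    - [0.45,0,0,0,0]
    - [0.45,0,0,0,0]
    - [0.45,0,0,0,0]

```text
t: 27.75
tcp_pos: [0.6365, -0.0924, 0.1318]
orientation: [[-0.004, 0.089, 0.996], [0.001, 0.996, -0.089], [-1.0, 0.001, -0.004]]
wrist_force: [0.5, 0.4, 0.2]
grip_width: 0.0398
```

Call:
play_rows:
  motion:
    - [0.45,-0.9,0,0,0]
    - [0.45,-0.9,0,0,0]
    - [0.45,-0.9,0,0,0]
    - [0.45,-0.9,0,0,0]
    - [0.45,0,-0.8,-1,0]
    - [0.45,0,-0.8,-1,0]
    - [0.45,0,-0.8,-1,0]
    - [0.45,0,-0.8,-1,0]
    - [0.45,0,-0.4,-1,0]
    - [0.45,0,0,0,0]
    - [0.45,0,0,0,0]

```text
t: 29.12
tcp_pos: [0.5328, -0.1556, 0.2063]
orientation: [[0.002, 0.089, 0.996], [-0.0, 0.996, -0.089], [-1.0, -0.0, 0.002]]
wrist_force: [0.5, -0.2, 0.8]
grip_width: 0.0421
```

```bash
python3 - <<'E'
from h import *
np.set_printoptions(precision=4,suppress=True)
im=snap('wrist','w7.png'); print(im['eye'],ctrl.state()['tcp_pos'],proj(im,[.479,-.1048,.099]))
E
```

```text
[ 0.538  -0.0877  0.386 ] [ 0.5329 -0.1555  0.2061] (np.float64(243.1215064197287), np.float64(182.8771640459243))
```

View pics/w7.png

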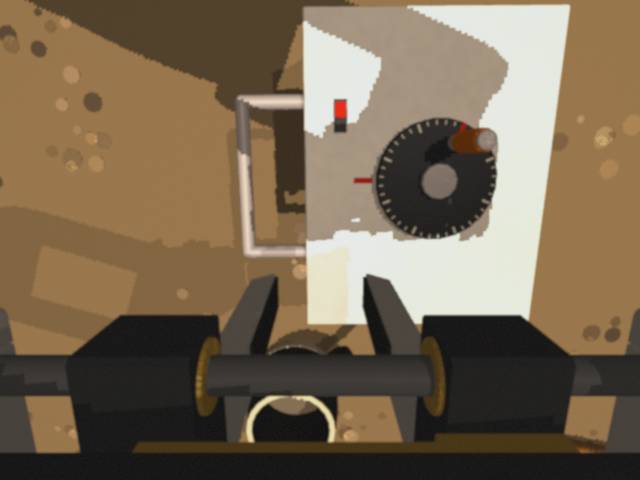

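The handle bar runs from (243,103) to (249,252), and the red button sits at the far end of its slot at (340,108).

```bash
python3 - <<'E'
from h import *
np.set_printoptions(precision=4,suppress=True)
im=ctrl.get_image('wrist'); c=im['color'].astype(int)
pts=[]
for v in range(112,244,8):
    g=c[v,225:265]; r=g[:,0]-g[:,2]  # bar is grey-ish: low R-B
    m=np.where(r<45)[0]; 
    if len(m): u=225+m.mean(); pts.append(onz(im,u,v,.099)); print(v,225+m.min(),225+m.max(),pts[-1])
P=np.array(pts)[:,:2]; k=np.polyfit(P[:,1],P[:,0],1); print('slope deg',np.degrees(np.arctan(k[0])),'x at -.105',np.polyval(k,-.105))
for u,v in [(242,103),(249,252)]: print(onz(im,u,v,.099))
E
python3 dialread.py|tail -4
```

```text
112 235 264 [ 0.4905 -0.0549  0.099 ]
120 236 264 [ 0.4898 -0.0604  0.099 ]
128 236 249 [ 0.484  -0.0654  0.099 ]
136 236 250 [ 0.4836 -0.071   0.099 ]
144 237 250 [ 0.4832 -0.0767  0.099 ]
152 237 250 [ 0.4824 -0.0823  0.099 ]
160 238 250 [ 0.482  -0.0881  0.099 ]
168 238 251 [ 0.4816 -0.0939  0.099 ]
176 239 251 [ 0.4811 -0.0997  0.099 ]
184 239 252 [ 0.4807 -0.1057  0.099 ]
192 239 252 [ 0.4799 -0.1116  0.099 ]
200 240 252 [ 0.4795 -0.1176  0.099 ]
208 240 253 [ 0.479  -0.1237  0.099 ]
216 241 253 [ 0.4786 -0.1299  0.099 ]
224 241 253 [ 0.4778 -0.1361  0.099 ]
232 242 254 [ 0.4777 -0.1424  0.099 ]
240 242 255 [ 0.4774 -0.1488  0.099 ]
slope deg 6.642380048579577 x at -.105 0.4811625746075281
[ 0.4859 -0.0484  0.099 ]
[ 0.4763 -0.1584  0.099 ]
 8.  8.  8.  8.5 8.5 8.5 8.5 0.  8.5 0.  0.  0.  0.  0.5 0.  0.5 0.5]
[335 101  12  18 203] 0.08300789795308364 139.3259275023543 face 0.08284419041108838 140.04594614114222
[458 123  10   9  55] 0.04096835642222016 59.25126927634273 face 0.03912975897266704 63.210769151713045
[354 178  18   6 102] 0.050675991544372294 174.86811666999643 face 0.05170154374752636 174.15714518962474
```

Call:
play_rows:
  motion:
    - [0.45,0,0.59,-0.7,0]
    - [0.45,0,0.59,-0.7,0]
    - [0.45,0,0.59,-0.7,0]
    - [0.45,0,0.59,-0.72,0]
    - [0.45,0.9,0,0,0]
    - [0.45,0.9,0,0,0]
    - [0.45,0.9,0,0,0]
    - [0.45,0.9,0,0,0]
    - [0.45,0.9,0,0,0]
    - [0.45,0.9,0,0,0]
    - [0.45,0.9,0,0,0]
    - [0.45,0,0,0,0]

```text
t: 30.78
tcp_pos: [0.4784, -0.1026, 0.0782]
orientation: [[-0.003, 0.089, 0.996], [0.001, 0.996, -0.089], [-1.0, 0.001, -0.003]]
wrist_force: [-0.4, -0.7, -0.3]
grip_width: 0.0423
```

Call:
play_rows:
  motion:
    - [0,0,0,0,0]
    - [0,0,0,0,0]
    - [0,0,0,0,0]
    - [0,0,0,0,0]
  force: 10

```text
t: 31.28
tcp_pos: [0.4813, -0.1038, 0.0801]
orientation: [[0.003, 0.089, 0.996], [-0.001, 0.996, -0.089], [-1.0, -0.0, 0.003]]
wrist_force: [3.3, 0.0, -1.0]
grip_width: 0.0091
```

Call:
play_rows:
  motion:
    - [0,-0.12,0,0,0]
    - [0,-0.12,0,0.01,0]
    - [0,-0.2,0,0.02,0]
    - [0,0,0,0,0]

```text
t: 31.78
tcp_pos: [0.4819, -0.1039, 0.0883]
orientation: [[0.003, 0.089, 0.996], [-0.001, 0.996, -0.089], [-1.0, -0.0, 0.003]]
wrist_force: [5.1, -1.0, -5.0]
grip_width: 0.0095
```

```bash
python3 - <<'E'
import numpy as np
R=.2173
def pr(a,step,n):
    x,z=-R*np.cos(np.radians(a)),R*np.sin(np.radians(a))
    for i in range(n):
        a+=step; X,Z=-R*np.cos(np.radians(a)),R*np.sin(np.radians(a)); dx=round(-(Z-z)/.02,2);dz=round((X-x)/.02,2)
        print('[0, %g, 0, %g, 0],'%(dx,dz),end=' '); x+=dz*.02; z-=dx*.02
        if i%12==11: print()
pr(2.9+2.3,2.5,32)
E
```

```text
[0, -0.47, 0, 0.05, 0], [0, -0.47, 0, 0.08, 0], [0, -0.46, 0, 0.09, 0], [0, -0.46, 0, 0.12, 0], [0, -0.46, 0, 0.13, 0], [0, -0.45, 0, 0.15, 0], [0, -0.44, 0, 0.18, 0], [0, -0.43, 0, 0.19, 0], [0, -0.43, 0, 0.21, 0], [0, -0.41, 0, 0.23, 0], [0, -0.4, 0, 0.25, 0], [0, -0.4, 0, 0.26, 0], 
[0, -0.38, 0, 0.28, 0], [0, -0.37, 0, 0.3, 0], [0, -0.35, 0, 0.32, 0], [0, -0.34, 0, 0.32, 0], [0, -0.33, 0, 0.35, 0], [0, -0.31, 0, 0.36, 0], [0, -0.3, 0, 0.37, 0], [0, -0.28, 0, 0.38, 0], [0, -0.26, 0, 0.39, 0], [0, -0.24, 0, 0.41, 0], [0, -0.23, 0, 0.42, 0], [0, -0.21, 0, 0.42, 0], 
[0, -0.19, 0, 0.44, 0], [0, -0.17, 0, 0.44, 0], [0, -0.15, 0, 0.45, 0], [0, -0.13, 0, 0.45, 0], [0, -0.11, 0, 0.47, 0], [0, -0.09, 0, 0.46, 0], [0, -0.07, 0, 0.47, 0], [0, -0.05, 0, 0.47, 0],
```

```bash
python3 - <<'E'
from h import *
im=snap('scene','s8.png'); c=im['color']
cv2.imwrite('pics/s8z.png',cv2.resize(cv2.cvtColor(c[140:270,170:347],cv2.COLOR_RGB2BGR),(800,588),interpolation=cv2.INTER_CUBIC))
E
```

```text
(no output)
```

View pics/s8z.png

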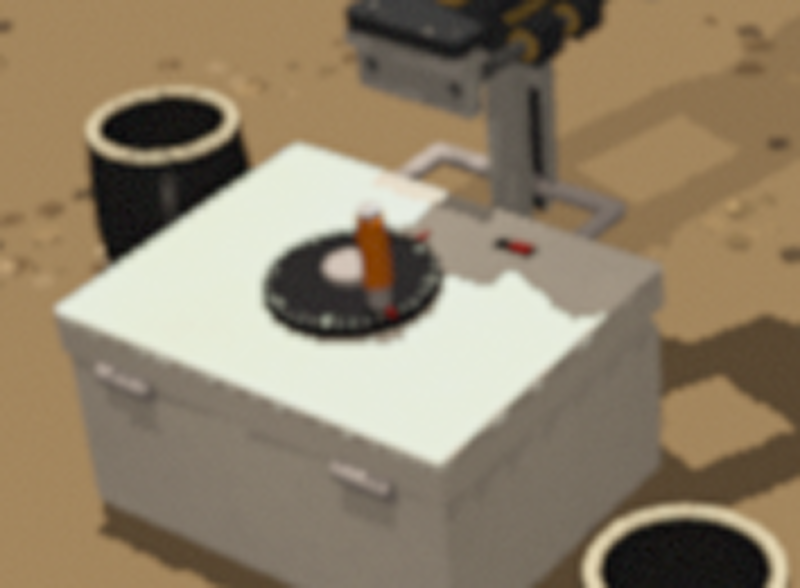

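The lid's front edge is up (step visible at the corner, (655,305)), so it is unlocked. I'll keep raising it.

Call:
play_rows:
  motion:
    - [0,-0.3,0,0.04,0]
    - [0,-0.47,0,0.06,0]
    - [0,-0.47,0,0.08,0]
    - [0,-0.46,0,0.09,0]
    - [0,-0.46,0,0.12,0]
    - [0,-0.46,0,0.13,0]
    - [0,-0.45,0,0.15,0]
    - [0,-0.44,0,0.18,0]

```text
t: 32.83
tcp_pos: [0.4988, -0.1053, 0.1573]
orientation: [[0.003, 0.089, 0.996], [-0.0, 0.996, -0.089], [-1.0, 0.0, 0.003]]
wrist_force: [7.9, -1.5, -12.0]
grip_width: 0.0096
```

```bash
cat > lid.py <<'E'
from h import *
np.set_printoptions(precision=4,suppress=True)
s=ctrl.state(); g=s['tcp_pos']-ctrl.grip_point_offset*s['orientation'][:,0]
ax=np.array([np.cos(np.radians(-4.9)),np.sin(np.radians(-4.9))]); h0=np.array([.4815,-.1038])+.217*ax
d=(h0-g[:2])@ax; z=g[2]-.088; print(s['t'],g,'r',np.hypot(d,z),'lid deg',np.degrees(np.arctan2(z,d))-2.9,s['wrist_force'],s['grip_width'])
E
python3 lid.py
```

```text
32.825 [ 0.4988 -0.1053  0.1761] r 0.2182287975692931 lid deg 20.918586993083693 [  7.9099  -1.5198 -11.9692] 0.009632945462858004
```

Call:
play_rows:
  motion:
    - [0,-0.43,0,0.2,0]
    - [0,-0.41,0,0.22,0]
    - [0,-0.4,0,0.24,0]
    - [0,-0.4,0,0.26,0]
    - [0,-0.38,0,0.28,0]
    - [0,-0.37,0,0.3,0]
    - [0,-0.35,0,0.32,0]
    - [0,-0.34,0,0.32,0]
  force: 12

```text
t: 33.83
tcp_pos: [0.5389, -0.1086, 0.2203]
orientation: [[-0.004, 0.089, 0.996], [0.001, 0.996, -0.089], [-1.0, 0.0, -0.004]]
wrist_force: [-4.3, 0.1, -5.4]
grip_width: 0.0098
```

```bash
python3 lid.py
```

```text
33.825 [ 0.5389 -0.1086  0.2391] r 0.21959707559713978 lid deg 40.56919013109728 [-4.3113  0.0843 -5.4298] 0.009785696756601157
```

Call:
play_rows:
  motion:
    - [0,-0.33,0,0.34,0]
    - [0,-0.31,0,0.36,0]
    - [0,-0.3,0,0.37,0]
    - [0,-0.28,0,0.38,0]
    - [0,-0.26,0,0.39,0]
    - [0,-0.24,0,0.41,0]
    - [0,-0.22,0,0.42,0]
    - [0,-0.2,0,0.42,0]

```text
t: 34.83
tcp_pos: [0.6005, -0.1138, 0.2681]
orientation: [[-0.002, 0.089, 0.996], [0.0, 0.996, -0.089], [-1.0, -0.0, -0.002]]
wrist_force: [-11.7, 2.4, 10.6]
grip_width: 0.0096
```

```bash
python3 lid.py
```

```text
34.825 [ 0.6005 -0.1138  0.2869] r 0.22158234628133458 lid deg 60.970323328378484 [-11.6589   2.4352  10.6466] 0.009568117002820155
```

Call:
play_rows:
  motion:
    - [0,-0.27,0,0.38,0]
    - [0,-0.25,0,0.4,0]
    - [0,-0.23,0,0.42,0]
    - [0,-0.19,0,0.43,0]
    - [0,-0.15,0,0.45,0]
    - [0,-0.12,0,0.4,0]
    - [0,-0.05,0,0.2,0]
    - [0,0,0,0,0]
    - [0,0,0,0,0]

```text
t: 35.95
tcp_pos: [0.656, -0.1185, 0.2888]
orientation: [[0.003, 0.088, 0.996], [0.001, 0.996, -0.088], [-1.0, 0.001, 0.003]]
wrist_force: [-0.2, 4.3, -1.2]
grip_width: 0.0096
```

```bash
python3 lid.py; python3 - <<'E'
from h import *
im=snap('scene','s9.png')
E
```

```text
35.95 [ 0.656  -0.1185  0.3076] r 0.2235203510187996 lid deg 76.29166526537719 [-0.1563  4.326  -1.1697] 0.009570670615329763
```

View pics/s9.png

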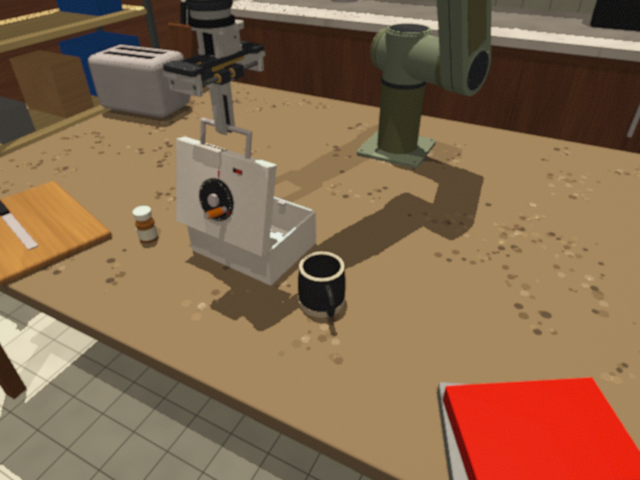

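The lid stands well open, at about 76° from the hand position. The bar is in the jaws near (228,125). Now I'll release and withdraw upward.

Call:
play_rows:
  motion:
    - [0.35,0,0,0,0]
    - [0.35,0,0,0,0]
    - [0.35,0,0,0,0]
    - [0.35,-0.4,0,0,0]
    - [0.35,-0.7,0,0,0]
    - [0.35,-0.8,0,0,0]
    - [0.35,-0.8,0,0,0]
    - [0.35,-0.8,0,-0.5,0]
    - [0.35,-0.5,0,-0.8,0]
    - [0.35,0,0,-0.8,0]
    - [0.35,0,0,0,0]
    - [0.35,0,0,0,0]

```text
t: 37.5
tcp_pos: [0.613, -0.1154, 0.3681]
orientation: [[0.0, 0.089, 0.996], [0.0, 0.996, -0.089], [-1.0, 0.0, 0.0]]
wrist_force: [0.9, 0.4, 0.4]
grip_width: 0.0327
```

```bash
python3 - <<'E'
from h import *
im=snap('scene','s10.png'); t=snap('top','t10.png'); print(ctrl.state()['wrist_force'])
# lid free edge / handle height from depth
z=t['z_map']; h=[]
for v in range(180,320,2):
    for u in range(340,470,2):
        if z[v,u]>0:
            e,d=ray(t,u,v); p=e+d*z[v,u]
            if p[2]>.2 and p[2]<.33: h.append(p)
h=np.array(h); print(len(h), h.min(0) if len(h) else '', h.max(0) if len(h) else '')
E
```

```text
[ 0.10890432  0.33694942 -0.29123558]
197 [ 0.65281608 -0.1123443   0.20069722] [ 0.70453886 -0.00590939  0.31172615]
```

View pics/s10.png

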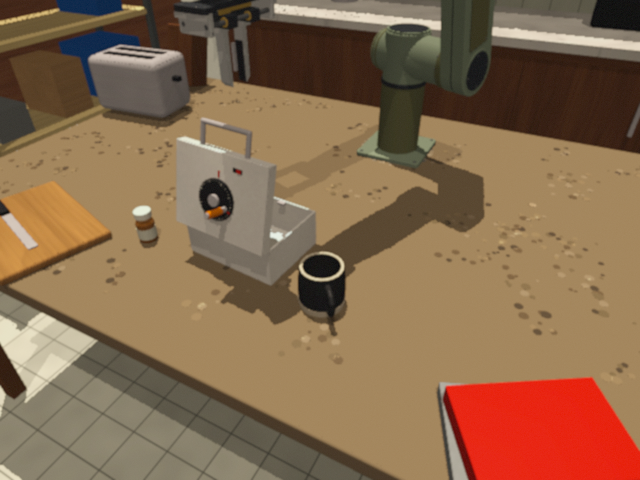

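View pics/t10.png

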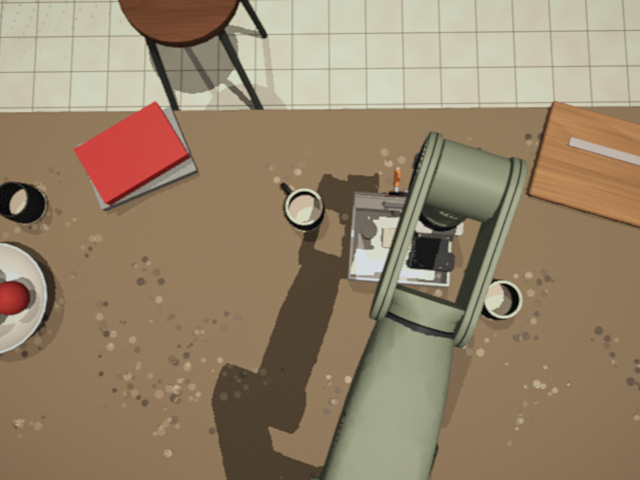

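The lid holds by itself at about 76°. The handle is at (225,125) in the scene view, the hand is clear, and mugs and bottle are unmoved. Handing in.

```bash
python3 -c "
from station import ctrl
print(ctrl.hand_in())"
```

```text
the job is handed in; nothing more can be done
None
```

The medicine box is unlocked and its lid stands open by itself at about 76°. I let go, drew the hand clear (wrist force near 0) and handed the job in at about 37.6 s of the 72 s.

- **First number:** I turned the dial clockwise about 2.3 turns onto 34; the camera read about 34.15 by the marks.
- **Second number:** I turned it anticlockwise one full turn, past 34 and on to 4; the camera read 3.98.
- **To the stop:** I turned clockwise slowly. The drag showed from about 88° to 63° of hand angle, then the dial came up against its stop. The push at the peg peaked at 13.8 N, so the bolt's tongue felt about 19 N, below the 25 N at which it is strained.
- **Lid:** I raised it at about 20°/s. At release the force on the hand was only a few newtons.
- **Mugs and bottle:** both mugs look unmoved in the last top picture, and the pill bottle and one mug in the scene picture. I judged this by eye.

**Small disagreements:**
- With the dial still held at the stop, the red button measured about 7.5 mm of its 8 mm travel. After I let go it measured about 8.2 mm, which is within camera error, and the lid came free.
- The dial read about 4° back from the stop after I let go of the peg. The bolt stayed drawn.
- Near 60° the hand's path was a few mm inside the handle's true arc, giving about 13 N of radial force. I corrected it before the lid reached its final angle.

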